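# Load the wash-up carrier for the sink

### The arm

A 6-joint arm with a two-finger parallel gripper is mounted at the origin on the work surface. World frame = base frame: x ahead of the robot, y to its left, z up, the work surface at z = 0. Lengths are in m, angles in rad, forces in N, time in s.
With the tool pointing down it reaches from about 0.225 to 0.875 m from the base axis. Payload 3.4 kg.
Tool frame: the origin (TCP) lies at the very end of the fingers, on their centre line; the grasp point (between the pads) lies 19 mm behind it (grip_depth is the distance from the TCP to the grasp point, in m); x points along the fingers, z is the direction in which the jaws open and shut, and the axes are right-handed (so a half turn about x gives the same grasp; the last joint's range is limited). The gripper opens to 85 mm and grips with 20 to 120 N. Pads are 22 mm wide; open, the fingers measure 114 mm over their backs; the gripper's body (76 mm by 85 mm) begins 54 mm behind the grasp point. The pads swing forward as they close: fully open they stand 13 mm farther back than shut.
Start: joints at [1.113, 0.276, 1.505, -0, 1.361, -0.121], TCP at [0.19, 0.543, 0.231] pointing down, gripper open.
Joint ranges: [-2.89, 2.89], [-0.75, 2.08], [0.22, 2.7], [-1.18, 4.32], [0.11, 2.71], [-2.7, 2.7]. Speed limits (rad/s): [2.57, 2.57, 3.14, 3.14, 3.14, 3.14].

### API

Orientations are given as a unit quaternion [w, x, y, z].
In Python, from rig import get_state, get_image, sign_off, grip_depth gives the robot as it stands. The module is installed in compiled form; this text tells all that it offers.
- The arm moves only by the tool arm_command, never from a script. Its argument "series" is a list of rows, each an object with "dp": the shift along the tool's x, y, z scaled (see below), a list of three; "angular": the turn, a rotation vector about the tool's x, y, z scaled (see below), a list of three; "gripper": the finger opening in mm, from 0 to 85.4. A call has exactly 8 rows; each row shifts and turns the pose as measured when the row begins, along the tool's axes as they then stand; what a row does not reach is not made up. The controller multiplies each number of a shift by 0.12 m and each number of a turn by 90 degrees. A row lasts 1/8 s, in which the tool goes at most 62.5 mm and 10.7 degrees, less where a joint would pass 70% of its speed; a pose out of reach is approached as far as the arm can. A call with a number of a shift or a turn outside -1 to 1 is refused whole. A call with a gripper value outside its range is refused whole. The fingers move at their own pace and stop on an object; "grip_force" is the grip in N (left out, the last holds). Time passes only in rows, so rows that do not move let the fingers close, or fill a call up. It gives the time, the measured TCP pose, the force and the opening at its end, in the units of the state.
- get_state(): the state, without advancing time (a new reading comes with each control period).
- get_image(name): name is "scene" or "top"; returns a dict with "image" (480x640x3 uint8, blue, green, red), "depth" (480x640 float32, m along the optical axis (not along the pixel's ray), 0 where there is no reading), "mtx" (3x3 intrinsics, pixels), "view" (4x4, takes a point from world to camera coordinates). Camera axes: x right, y up, looking along -z (the intrinsics and any distortion apply to the point x, -y, -z); pixel columns grow to the right and rows downward; lengths in m; the calibration is good to about 2 mm. A picture is of the moment at which its call begins.
- sign_off(): hands the job in, once; it reports no verdict.
The state is a dict: "clock": time; "qpos": joint angles; "qd": joint speeds; "effort": joint torques, N m; "position": TCP position; "ee_rot": TCP orientation; "contact_force": force on the tool from outside, world axes, zero at the start; "moment": the same for the moment, N m; "width": finger opening in m.
Only numpy, scipy, OpenCV 4.12 (cv2) and the standard library are available. Lean on these libraries where they do the work, as an engineer would, in place of code of your own. Each camera call takes 0.05 s, during which the arm holds its last target. There are 200 camera calls.

### The job

Load the grey wash-up carrier so it can be taken to the sink: put the white mug, the aluminium measuring cup and the bar of soap side by side on the floor of its tray, with the mug and the cup standing upright and the soap lying flat, and push the dish brush, handle first, all the way down into the narrow tube at the carrier's end. Set the mug down gently rather than dropping it, and leave the bowl, tin can, jar, wooden spoon and clear tub where they are.

Things in the scene. Friction and masses are not known exactly. Their poses are not given: they have to be found in the camera images.
- carrier: grey plastic wash-up carrier, fixed to the shelf: an open tray 212 x 352 mm outside (its x by y), 200 x 340 mm inside, walls 45 mm high and 6 mm thick, floor 6 mm thick. Origin under the middle of the tray, on the shelf; z up. At its -y end, outside the tray, stands a narrow tube for a brush.
- bay (a point): middle of the tray's inner floor, 6 mm above the shelf; axes as the carrier's
- tube_mouth (a point): centre of the upper rim of the carrier's upright brush tube, 100 mm above the shelf, at carrier x 0, y -202 mm. The bore is 22 mm wide, flaring to 36 mm over the top 18 mm, and 94 mm deep; the tube is 28 mm wide outside, 42 mm at the rim. z up
- mug: white ceramic mug, 68 mm diameter, 88 mm high, 4 mm wall, 0.25 kg, standing upright. Origin at the centre of its underside, z up; its loop handle sticks out about 30 mm towards its +y
- measure: aluminium measuring cup, plain straight cylinder 64 mm diameter, 62 mm high, 3 mm wall, standing upright. Origin at the centre of its underside, z up; a flat handle 16 mm wide and 4 mm thick sticks out to 82 mm from the axis towards its +y, 57 mm up
- soap: bar of soap, plain pale rounded block 95 x 55 x 36 mm (its x, y, z), lying flat. Origin at the centre of its underside
- soap_mid (a point): centre of the bar of soap, 18 mm above its underside
- stand: small white plastic brush stand, fixed, 80 mm high, foot 76 mm diameter, neck 26 mm, with an upright 16 mm bore down to 6 mm above the shelf. Origin at the centre of its underside
- brush: purple dish brush, 180 mm long, at the start standing in the stand with its head up. Origin at the lower end of its handle, z along the handle to the head. Handle: round, 12 mm thick, from 0 to 130 mm; head: block 22 x 40 mm (its x, y) from 130 to 180 mm, with pale bristles to 26 mm on its +x side (the bristles are soft: seen only)
- tub: clear plastic tub, closed tight, 108 x 138 x 65 mm; bystander, leave alone. Origin under its centre
- bowl: white ceramic bowl, 120 mm diameter, 50 mm high; bystander, leave alone. Origin under its centre
- can: closed plain tin can, 68 mm diameter, 80 mm high; bystander, leave alone. Origin under its centre
- jar: closed glass jar, 68 mm diameter, 100 mm high; bystander, leave alone. Origin under its centre
- spoon: wooden spoon, 190 mm long, lying along its x; bystander, leave alone. Origin under its centre
Mind the look-alikes: they are no part of the job. What is shaped like the measure but pink is not meant.

How it is judged:
By the outcome, as a careful person would: the job done as asked, in the order asked, and still so for the second after the job is handed in, with the robot touching nothing.
It also fails if it takes over 72 s, if anything falls off the work surface, if the arm or the gripper's body presses on something with over 40 N, if the wrist force passes 120 N, or if a joint passes its speed limit or range.

## Working session

There is one attempt and no reset: what is moved stays moved. The work goes in short steps, Python scripts to look and compute and a tool call to move; the robot and the scene stay as the last step left them, time stands still between calls to the robot, and variables do not carry over. Pictures are saved under pics/ and viewed, about 8 in all and at most 12, crops included, and the job is handed in when it is done.

Besides the shell and the picture viewer there is one more tool, called after "Emit:" as name(argument=value, ...) on one line, values as JSON. arm_command: Moves the arm, as the interface text tells. Its arguments: {"type":"object","properties":{"series":{"type":"array","items":{"type":"object","properties":{"dp":{"type":"array","items":{"type":"number"}},"angular":{"type":"array","items":{"type":"number"}},"gripper":{"type":"number"}}}},"grip_force":{"type":"number"}},"required":["series"]}

```bash
mkdir -p pics; ls
cat > h.py <<'E'
import numpy as np, cv2
from rig import *
def pts(d):
    """world point per pixel from depth"""
    K=d["mtx"];V=np.linalg.inv(d["view"]);z=d["depth"]
    v,u=np.mgrid[:480,:640]
    x=(u-K[0,2])/K[0,0]*z;y=(v-K[1,2])/K[1,1]*z
    return np.stack([x,-y,-z],-1)@V[:3,:3].T+V[:3,3]
def ray(d,u,v,h):
    K=d["mtx"];V=np.linalg.inv(d["view"])
    r=V[:3,:3]@np.array([(u-K[0,2])/K[0,0],-(v-K[1,2])/K[1,1],-1.]);o=V[:3,3]
    return o+r*(h-o[2])/r[2]
E
python3 - <<'E'
from h import *
for n in("scene","top"):
    d=get_image(n);cv2.imwrite(f"pics/{n}0.png",d["image"]);np.savez(f"{n}0.npz",**d)
    print(n,d["mtx"].tolist(),np.linalg.inv(d["view"]).round(3).tolist(),{k:np.shape(x) for k,x in d.items()})
print(get_state(),grip_depth)
E
```

```text
pics
scene [[607.876444434432, 0.0, 319.61377943529436], [0.0, 607.876444434432, 242.45965827789192], [0.0, 0.0, 1.0]] [[0.707, -0.492, 0.507, 1.289], [0.707, 0.48, -0.52, -0.88], [0.013, 0.726, 0.687, 1.128], [0.0, 0.0, 0.0, 1.0]] {'image': (480, 640, 3), 'depth': (480, 640), 'mtx': (3, 3), 'view': (4, 4)}
top [[622.8977103659922, 0.0, 320.28048827672086], [0.0, 622.8977103659922, 248.62600889608262], [0.0, 0.0, 1.0]] [[-0.02, 0.986, -0.164, 0.318], [-1.0, -0.02, -0.0, -0.105], [-0.003, 0.164, 0.987, 1.319], [0.0, 0.0, 0.0, 1.0]] {'image': (480, 640, 3), 'depth': (480, 640), 'mtx': (3, 3), 'view': (4, 4)}
{'clock': 0.1, 'qpos': array([ 1.11295385e+00,  2.76555556e-01,  1.50602538e+00, -4.14395656e-05,
        1.36069544e+00, -1.21022202e-01]), 'qd': array([-0.00125861, -0.00077326, -0.0024531 ,  0.00010597,  0.00032837,
        0.0009488 ]), 'effort': array([ 1.68102059e-03, -4.17702448e+01, -2.46402973e+01, -8.74186935e-05,
        5.81647459e-03,  3.70363989e-05]), 'position': array([0.18984889, 0.54224831, 0.23050512]), 'ee_rot': array([ 0.57621512, -0.40941689,  0.57724861,  0.40882512]), 'contact_force': array([-0.02081961, -1.06759302, -0.3793684 ]), 'moment': array([ 0.00459024,  0.00944596, -0.05186075]), 'width': 0.08542558891697045} 0.0187
```

View pics/top0.png

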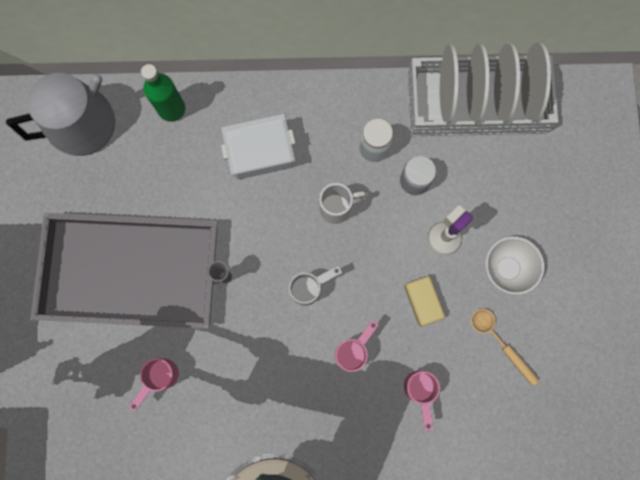

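View pics/scene0.png

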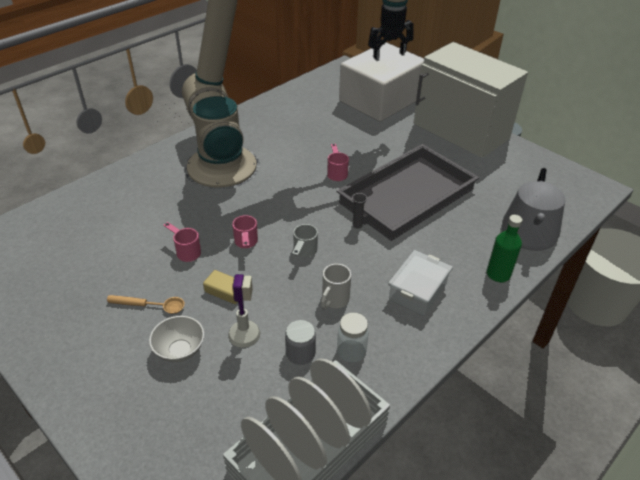

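The top view shows the mug at (336,200), measure (305,288), soap (425,300), stand and brush (446,236)/(460,220), tray (128,270) and tube (219,271). The scene view shows the same things, plus three pink look-alikes. Next I measure them.

```bash
cat >> h.py <<'E'
def roi(d,P,x0,x1,y0,y1,z0,z1):
    return (P[...,0]>x0)&(P[...,0]<x1)&(P[...,1]>y0)&(P[...,1]<y1)&(P[...,2]>z0)&(P[...,2]<z1)&(d["depth"]>0)
def circ(p):
    A=np.c_[2*p[:,:2],np.ones(len(p))];s=np.linalg.lstsq(A,(p[:,:2]**2).sum(1),rcond=None)[0]
    return s[:2],np.sqrt(s[2]+s[0]**2+s[1]**2)
E
python3 - <<'E'
from h import *
T=dict(np.load("top0.npz"));S=dict(np.load("scene0.npz"))
c={"mug":(336,190,.088),"meas":(305,288,.062),"soap":(425,300,.036),"stand":(446,238,.02),"tubemouth":(219,268,.1),"brush":(460,220,.18),"can":(420,172,.08),"jar":(377,133,.1),"tub":(258,140,.065),"bowl":(515,262,.05),"spoon":(484,320,.02),"pink":(352,354,.062),
"c1":(50,215,.045),"c2":(217,222,.045),"c3":(211,326,.045),"c4":(37,320,.045),"kettle":(75,110,.1)}
PT,PS=pts(T),pts(S)
for n,(u,v,h) in c.items():
    p=ray(T,u,v,h);print(n,p.round(3),end=" ")
    for d,P in((T,PT),(S,PS)):
        m=roi(d,P,p[0]-.06,p[0]+.06,p[1]-.06,p[1]+.06,.004,.4);q=P[m]
        if len(q): print(len(q),"zmax",np.percentile(q[:,2],99).round(4),end=" ")
        # rim
        z=np.percentile(q[:,2],98) if len(q) else 0
        r=q[q[:,2]>h-.006] if len(q) else q
        if len(r)>10: print("rim mean",r.mean(0).round(4),"circ",*[np.round(a,4) for a in circ(r)],end=" | ")
    print()
m=roi(T,PT,.2,.5,-.3,.2,-.02,.004);print("table z",np.median(PT[m][:,2]),np.median(PS[roi(S,PS,.2,.5,-.3,.2,-.02,.004)][:,2]))
E
```

```text
mug [ 0.642 -0.139  0.088] 1095 zmax 0.0903 rim mean [ 0.6244 -0.1386  0.0865] circ [ 0.6239 -0.1383] 0.0317 | 1141 zmax 0.0899 rim mean [ 0.6254 -0.1407  0.0863] circ [ 0.6247 -0.1407] 0.0318 | 
meas [ 0.446 -0.072  0.062] 641 zmax 0.0649 rim mean [ 0.4573 -0.0898  0.06  ] circ [ 0.4534 -0.0837] 0.0355 | 735 zmax 0.0645 rim mean [ 0.4553 -0.0866  0.06  ] circ [ 0.4522 -0.0838] 0.035 | 
soap [ 0.419 -0.318  0.036] 1358 zmax 0.0407 rim mean [ 0.4185 -0.3183  0.0351] circ [ 0.4185 -0.3182] 0.031 | 734 zmax 0.0415 rim mean [ 0.4128 -0.3283  0.0358] circ [ 0.4141 -0.3292] 0.0271 | 
stand [ 0.551 -0.372  0.02 ] 1334 zmax 0.1875 rim mean [ 0.5522 -0.3643  0.1013] circ [ 0.5538 -0.3692] 0.0193 | 1375 zmax 0.1881 rim mean [ 0.5634 -0.3763  0.0987] circ [ 0.5582 -0.3737] 0.0183 | 
tubemouth [0.485 0.096 0.1  ] 1088 zmax 0.1021 rim mean [0.4816 0.1    0.0982] circ [0.4801 0.0982] 0.0181 | 694 zmax 0.1015 rim mean [0.4781 0.0972 0.0984] circ [0.4811 0.0964] 0.0183 | 
brush [ 0.556 -0.367  0.18 ] 1337 zmax 0.1875 rim mean [ 0.5581 -0.3654  0.1827] circ [ 0.5584 -0.3656] 0.0152 | 1371 zmax 0.1881
[... 1486 characters left out ...]
.563  0.1428] 0.0305 | 450 zmax 0.0494 rim mean [0.5757 0.1276 0.0449] circ [0.5646 0.1404] 0.0316 | 
c3 [0.374 0.12  0.045] 729 zmax 0.0504 rim mean [0.3926 0.1411 0.0448] circ [0.4037 0.1526] 0.0297 | 349 zmax 0.05 rim mean [0.3909 0.1408 0.0447] circ [0.4024 0.1492] 0.0291 | 
c4 [0.394 0.475 0.045] 1084 zmax 0.0502 rim mean [0.4125 0.4641 0.0448] circ [0.4243 0.4506] 0.0332 | 447 zmax 0.0503 rim mean [0.4148 0.4615 0.0447] circ [0.4219 0.4511] 0.0301 | 
kettle [0.82  0.395 0.1  ] 4691 zmax 0.1554 rim mean [0.8185 0.3998 0.1351] circ [0.8239 0.402 ] 0.0436 | 2227 zmax 0.155 rim mean [0.8334 0.388  0.1334] circ [0.8323 0.3965] 0.0401 | 
table z -0.0007290688773851084 -0.00022128717312996926
```

Run:
```python
from h import *
T=dict(np.load("top0.npz"));S=dict(np.load("scene0.npz"))
for n,d in(("T",T),("S",S)):
    P=pts(d);print(n)
    g=lambda *a:P[roi(d,P,*a)]
    for nm,(cx,cy),R,z0,z1 in(("mug",(.6243,-.1395),.032,.082,.094),("meas",(.445,-.07),.0305,.057,.067)):
        q=g(cx-.1,cx+.1,cy-.1,cy+.1,z0,z1);o=np.array([cx,cy])
        for _ in range(8):
            r=np.hypot(*(q[:,:2]-o).T);k=abs(r-R)<.008;o,Rf=circ(q[k])
        zz=.02 if nm=="mug" else .05
        q=g(o[0]-.1,o[0]+.1,o[1]-.1,o[1]+.1,zz,z1);w=q[:,:2]-o;r=np.hypot(*w.T);k=(r>.043)&(r<.09)
        h=w[k].mean(0);print(nm,o.round(4),Rf.round(4),"handle dir deg",np.degrees(np.arctan2(h[1],h[0])).round(1),"rmax",r[k].max().round(3),k.sum())
    q=g(.35,.49,-.39,-.25,.030,.043);R=cv2.minAreaRect((q[:,:2]*1000).astype(np.float32));print("soap",R,np.median(q[:,2]))
    for c,lo,hi in(("wall",.036,.052),):
        q=g(.33,.66,.10,.5,lo,hi);R=cv2.minAreaRect((q[:,:2]*1000).astype(np.float32));print("tray",R)
    q=g(.42,.56,.18,.42,-.01,.02);print("floor z",np.median(q[:,2]))
    q=g(.44,.53,.05,.125,.092,.108);R=cv2.minEnclosingCircle((q[:,:2]*1000).astype(np.float32));print("mouth",R,np.median(q[:,2]))
    for a,b in((.085,.1),(.1,.115),(.115,.13),(.14,.16),(.16,.182),(.182,.2)):
        m=roi(d,P,.51,.61,-.42,-.33,a,b);q=P[m];hsv=cv2.cvtColor(d["image"],cv2.COLOR_BGR2HSV)[m]
        pu=(hsv[:,1]>80);
        if pu.sum(): print("brush",a,b,pu.sum(),q[pu].mean(0).round(4), "pale",(~pu).sum(),q[~pu].mean(0).round(4) if (~pu).any() else "")
    if n=="T":
        m=roi(d,P,.51,.61,-.42,-.33,.178,.2);q=P[m];hsv=cv2.cvtColor(d["image"],cv2.COLOR_BGR2HSV)[m]
        print("head",cv2.minAreaRect((q[hsv[:,1]>80][:,:2]*1000).astype(np.float32)))
    q=g(.5,.61,-.43,-.31,.004,.014);print("foot",cv2.minEnclosingCircle((q[:,:2]*1000).astype(np.float32)))
a=cv2.resize(T["image"][190:260,400:500],(800,560),interpolation=cv2.INTER_CUBIC);b=cv2.resize(S["image"][265:350,180:290],(725,560),interpolation=cv2.INTER_CUBIC)
cv2.imwrite("pics/br.png",cv2.resize(np.hstack([a,b]),(800,294)))
```

```text
T
mug [ 0.6239 -0.1383] 0.0317 handle dir deg -75.4 rmax 0.069 108
meas [ 0.4478 -0.0718] 0.0307 handle dir deg -63.1 rmax 0.081 147
soap ((418.45733642578125, -318.4372253417969), (94.57576751708984, 54.99047088623047), 18.12424659729004) 0.03495036655535966
tray ((494.30340576171875, 292.2506408691406), (382.5172424316406, 224.99929809570312), 85.972412109375)
floor z 0.005268487881652462
mouth ((480.3223876953125, 98.42178344726562), 20.850727081298828) 0.09706899522494838
brush 0.085 0.1 1 [ 0.55   -0.3658  0.0904] pale 1 [ 0.5486 -0.3685  0.0868]
brush 0.14 0.16 16 [ 0.541  -0.3566  0.1525] pale 36 [ 0.55   -0.3512  0.1494]
brush 0.16 0.182 55 [ 0.5461 -0.3628  0.1763] pale 143 [ 0.562  -0.3588  0.177 ]
brush 0.182 0.2 162 [ 0.5527 -0.3703  0.1849] pale 81 [ 0.5647 -0.3622  0.1838]
head ((552.5382690429688, -370.17462158203125), (17.021039962768555, 38.39808654785156), 43.38203811645508)
foot ((551.3821411132812, -372.19378662109375), 73.83911895751953)
S
mug [ 0.6247 -0.1407] 0.0318 handle dir deg -74.0 rmax 0.071 96
meas [ 0.4486 -0.0745] 0.0309 handle dir deg -63.2 rmax 0.081
[... 193 characters left out ...]
8125, 234.0518798828125), 85.74391174316406)
floor z 0.0053717922545397645
mouth ((479.7594909667969, 96.90005493164062), 24.294086456298828) 0.0974832645378606
brush 0.085 0.1 12 [ 0.5581 -0.3758  0.0916] pale 8 [ 0.5572 -0.3741  0.0934]
brush 0.1 0.115 16 [ 0.5581 -0.3755  0.1069] pale 11 [ 0.5552 -0.3752  0.1067]
brush 0.115 0.13 8 [ 0.5585 -0.3763  0.1184] pale 2 [ 0.5566 -0.3754  0.1187]
brush 0.14 0.16 42 [ 0.5673 -0.3868  0.151 ] pale 76 [ 0.5742 -0.3724  0.1498]
brush 0.16 0.182 64 [ 0.5662 -0.3853  0.1721] pale 130 [ 0.571  -0.3662  0.1742]
brush 0.182 0.2 100 [ 0.5567 -0.375   0.1858] pale 74 [ 0.5636 -0.366   0.184 ]
foot ((551.874755859375, -366.1319580078125), 75.19696807861328)
```

View pics/br.png

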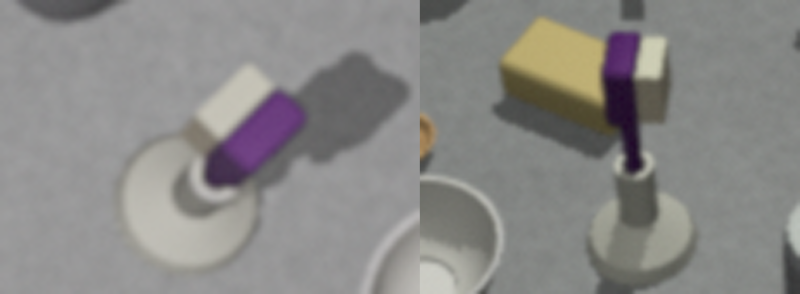

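Crop: the brush leans slightly in the stand. Its bristles face the tray, towards about +45° yaw. The tube got into the tray fit, so I redo the tray and work out the tool axes.

```bash
cat >> h.py <<'E'
from scipy.spatial.transform import Rotation as Ro
def tool(s=None):
    s=s or get_state();w,x,y,z=s["ee_rot"];R=Ro.from_quat([x,y,z,w]);return s,R
def go(x,y,z,yaw=None,verbose=True):
    """print tool-frame scaled shift to TCP world target with tool down and jaw axis yaw (deg, mod 180)"""
    s,R=tool();M=R.as_matrix();p=s["position"]
    cy=np.degrees(np.arctan2(M[1,2],M[0,2]));yaw=cy if yaw is None else yaw
    yaw=cy+(yaw-cy+90)%180-90;a=np.radians(yaw)
    zx=np.array([np.cos(a),np.sin(a),0]);xx=np.array([0,0,-1.]);W=np.c_[xx,np.cross(zx,xx),zx]
    d=M.T@(np.array([x,y,z])-p);rv=Ro.from_matrix(M.T@W).as_rotvec()
    print(f"t{s['clock']:.2f} pos",p.round(4),"jaw yaw %.1f->%.1f"%(cy,yaw),"w %.4f"%s["width"],"F",s["contact_force"].round(1),"q6 %.2f"%s["qpos"][5])
    print("  dp total",(d/.12).round(3),"ang total",(rv/(np.pi/2)).round(3),"rows",np.ceil(max(np.linalg.norm(d)/.06,np.degrees(np.linalg.norm(rv))/10.5)))
E
python3 - <<'E'
from h import *
E=[]
for n in("top0","scene0"):
    d=dict(np.load(n+".npz"));P=pts(d)
    q=P[roi(d,P,.34,.66,.119,.5,.040,.050)];q=q[:,:2]
    # rim of a known rectangle: minAreaRect after dropping isolated points
    print(n,[np.round(a,1) for a in cv2.minAreaRect((q*1000).astype(np.float32))],len(q))
    a=np.radians(-4);ax=np.array([np.cos(a),np.sin(a)]);ay=np.array([-ax[1],ax[0]])
    u=q@ax;v=q@ay
    mid=lambda t,s,lo,hi:(np.median(t[(t>lo)&(t<hi)]))
    U0=np.median(u[(u<np.percentile(u,3)+.01)&(v>.2)&(v<.4)]);U1=np.median(u[(u>np.percentile(u,97)-.01)&(v>.2)&(v<.4)])
    k=(u>U0+.03)&(u<U1-.03);V0=np.median(v[k&(v<.25)]);V1=np.median(v[k&(v>.3)])
    c=ax*(U0+U1)/2+ay*(V0+V1)/2
    print("walls mid span",U1-U0,V1-V0,"centre",c)
    for nm,sel,t,f in(("x-",(abs(u-U0)<.008)&(v>.16)&(v<.42),v,u),("x+",(abs(u-U1)<.008)&(v>.16)&(v<.42),v,u),("y-",k&(abs(v-V0)<.008),u,v),("y+",k&(abs(v-V1)<.008),u,v)):
        print(nm,sel.sum(),"slope deg",np.degrees(np.arctan(np.polyfit(t[sel],f[sel],1)[0])).round(2))
s,R=tool();print(R.as_matrix().round(3))
go(.6243,-.1395,.15,15)
E
```

```text
top0 [array([494.8, 300.1]), array([366.7, 225. ]), np.float64(86.0)] 2981
walls mid span 0.21313480001528817 0.3503012513649073 centre [0.49426713 0.29971875]
x- 706 slope deg 0.04
x+ 712 slope deg 0.1
y- 295 slope deg 1.45
y+ 480 slope deg -0.05
scene0 [array([493.8, 299.3]), array([370. , 231.3]), np.float64(86.3)] 1077
walls mid span 0.21539373303328313 0.3486590030039525 centre [0.49506039 0.29683277]
x- 265 slope deg -0.01
x+ 275 slope deg -0.11
y- 69 slope deg 2.29
y+ 141 slope deg 0.13
[[-0.001 -0.944  0.33 ]
 [-0.002  0.33   0.944]
 [-1.     0.    -0.002]]
t0.10 pos [0.1898 0.5422 0.2305] jaw yaw 70.7->15.0 w 0.0854 F [-0.  -1.1 -0.4] q6 -0.12
  dp total [ 0.677 -5.295 -4.164] ang total [ 0.619 -0.001  0.   ] rows 14.0
```

```bash
cat >> h.py <<'E'
def plan(x,y,z,yaw=None,n=8,start=None):
    """print n rounded rows for a straight move with even turning; start=(p,yaw) to chain"""
    s,R=tool();M=R.as_matrix();p=s["position"]
    if start is None: go(x,y,z,yaw)
    else: 
        p=np.array(start[:3]);a=np.radians(start[3]);zx=np.array([np.cos(a),np.sin(a),0]);xx=np.array([0,0,-1.]);M=np.c_[xx,np.cross(zx,xx),zx]
    cy=np.degrees(np.arctan2(M[1,2],M[0,2]));yaw=cy if yaw is None else yaw
    yaw=cy+(yaw-cy+90)%180-90;a=np.radians(yaw)
    zx=np.array([np.cos(a),np.sin(a),0]);xx=np.array([0,0,-1.]);W=np.c_[xx,np.cross(zx,xx),zx]
    rv=Ro.from_matrix(M.T@W).as_rotvec()/n;D=(np.array([x,y,z])-p)/n
    for i in range(n):
        Mi=M@Ro.from_rotvec(rv*i).as_matrix()
        print("   ",(Mi.T@D/.12).round(2).tolist(),(rv/(np.pi/2)).round(3).tolist())
E
python3 -c "
from h import *
plan(.6243,-.1395,.15,15,16)"
```

```text
t0.10 pos [0.1898 0.5422 0.2305] jaw yaw 70.7->15.0 w 0.0854 F [-0.  -1.1 -0.4] q6 -0.12
  dp total [ 0.677 -5.295 -4.164] ang total [ 0.619 -0.001  0.   ] rows 14.0
    [0.04, -0.33, -0.26] [0.039, -0.0, 0.0]
    [0.04, -0.35, -0.24] [0.039, -0.0, 0.0]
    [0.04, -0.36, -0.22] [0.039, -0.0, 0.0]
    [0.04, -0.37, -0.2] [0.039, -0.0, 0.0]
    [0.04, -0.38, -0.17] [0.039, -0.0, 0.0]
    [0.04, -0.39, -0.15] [0.039, -0.0, 0.0]
    [0.04, -0.4, -0.13] [0.039, -0.0, 0.0]
    [0.04, -0.41, -0.1] [0.039, -0.0, 0.0]
    [0.04, -0.41, -0.08] [0.039, -0.0, 0.0]
    [0.04, -0.42, -0.05] [0.039, -0.0, 0.0]
    [0.04, -0.42, -0.02] [0.039, -0.0, 0.0]
    [0.04, -0.42, 0.0] [0.039, -0.0, 0.0]
    [0.04, -0.42, 0.03] [0.039, -0.0, 0.0]
    [0.04, -0.42, 0.05] [0.039, -0.0, 0.0]
    [0.04, -0.41, 0.08] [0.039, -0.0, 0.0]
    [0.04, -0.41, 0.1] [0.039, -0.0, 0.0]
```

Emit:
arm_command(series=[{"dp": [0.04,-0.33,-0.26],"angular": [0.04,0,0],"gripper": 85},{"dp": [0.04,-0.35,-0.24],"angular": [0.04,0,0],"gripper": 85},{"dp": [0.04,-0.36,-0.22],"angular": [0.04,0,0],"gripper": 85},{"dp": [0.04,-0.37,-0.2],"angular": [0.04,0,0],"gripper": 85},{"dp": [0.04,-0.38,-0.17],"angular": [0.04,0,0],"gripper": 85},{"dp": [0.04,-0.39,-0.15],"angular": [0.04,0,0],"gripper": 85},{"dp": [0.04,-0.4,-0.13],"angular": [0.04,0,0],"gripper": 85},{"dp": [0.04,-0.41,-0.1],"angular": [0.04,0,0],"gripper": 85}], grip_force=40)

```text
clock: 1.1
position: [0.4053, 0.1911, 0.1886]
ee_rot: [0.661, -0.251, 0.662, 0.25]
contact_force: [0.4, 0.2, 0.6]
width: 0.0851
```

```bash
python3 -c "
from h import *
plan(.6243,-.1395,.15,15,8)"
```

```text
t1.10 pos [0.4053 0.1911 0.1886] jaw yaw 41.4->15.0 w 0.0851 F [0.4 0.2 0.6] q6 -0.44
  dp total [ 0.324 -3.273 -0.453] ang total [ 0.294 -0.002  0.001] rows 7.0
    [0.04, -0.41, -0.06] [0.037, -0.0, 0.0]
    [0.04, -0.41, -0.03] [0.037, -0.0, 0.0]
    [0.04, -0.41, -0.01] [0.037, -0.0, 0.0]
    [0.04, -0.41, 0.01] [0.037, -0.0, 0.0]
    [0.04, -0.41, 0.04] [0.037, -0.0, 0.0]
    [0.04, -0.41, 0.06] [0.037, -0.0, 0.0]
    [0.04, -0.4, 0.09] [0.037, -0.0, 0.0]
    [0.04, -0.4, 0.11] [0.037, -0.0, 0.0]
```

Emit:
arm_command(series=[{"dp": [0.04,-0.41,-0.06],"angular": [0.037,0,0],"gripper": 85},{"dp": [0.04,-0.41,-0.03],"angular": [0.037,0,0],"gripper": 85},{"dp": [0.04,-0.41,-0.01],"angular": [0.037,0,0],"gripper": 85},{"dp": [0.04,-0.41,0.01],"angular": [0.037,0,0],"gripper": 85},{"dp": [0.04,-0.41,0.04],"angular": [0.037,0,0],"gripper": 85},{"dp": [0.04,-0.41,0.06],"angular": [0.037,0,0],"gripper": 85},{"dp": [0.04,-0.4,0.09],"angular": [0.037,0,0],"gripper": 85},{"dp": [0.04,-0.4,0.11],"angular": [0.037,0,0],"gripper": 85}])

```text
clock: 2.1
position: [0.6243, -0.1528, 0.146]
ee_rot: [0.7, -0.084, 0.704, 0.085]
contact_force: [0.3, 0.3, -0.1]
width: 0.0848
```

```bash
python3 -c "
from h import *
plan(.6243,-.1395,.036,15,5)"
```

```text
t2.10 pos [ 0.6243 -0.1528  0.146 ] jaw yaw 13.7->15.0 w 0.0848 F [ 0.3  0.3 -0.1] q6 -0.59
  dp total [0.917 0.106 0.031] ang total [-0.014 -0.003 -0.001] rows 2.0
    [0.18, 0.02, 0.01] [-0.003, -0.001, -0.0]
    [0.18, 0.02, 0.01] [-0.003, -0.001, -0.0]
    [0.18, 0.02, 0.01] [-0.003, -0.001, -0.0]
    [0.18, 0.02, 0.01] [-0.003, -0.001, -0.0]
    [0.18, 0.02, 0.01] [-0.003, -0.001, -0.0]
```

Emit:
arm_command(series=[{"dp": [0,0.1,0.03],"angular": [-0.014,0,0],"gripper": 85},{"dp": [0,0,0],"angular": [0,0,0],"gripper": 85},{"dp": [0.2,0,0],"angular": [0,0,0],"gripper": 85},{"dp": [0.2,0,0],"angular": [0,0,0],"gripper": 85},{"dp": [0.2,0,0],"angular": [0,0,0],"gripper": 85},{"dp": [0.2,0,0],"angular": [0,0,0],"gripper": 85},{"dp": [0.1,0,0],"angular": [0,0,0],"gripper": 85},{"dp": [0,0,0],"angular": [0,0,0],"gripper": 85}])

```text
clock: 3.1
position: [0.622, -0.1372, 0.035]
ee_rot: [0.698, -0.094, 0.704, 0.094]
contact_force: [0.1, 0.0, -0.2]
width: 0.0851
```

```bash
python3 -c "
from h import *
go(.6243,-.1395,.036,15)"
```

```text
t3.10 pos [ 0.622  -0.1372  0.035 ] jaw yaw 15.3->15.0 w 0.0851 F [ 0.1  0.  -0.2] q6 -0.59
  dp total [-0.008 -0.023  0.013] ang total [ 0.003 -0.005 -0.001] rows 1.0
```

Emit:
arm_command(series=[{"dp": [0,-0.02,0.01],"angular": [0,0,0],"gripper": 85},{"dp": [0,0,0],"angular": [0,0,0],"gripper": 55},{"dp": [0,0,0],"angular": [0,0,0],"gripper": 55},{"dp": [0,0,0],"angular": [0,0,0],"gripper": 55},{"dp": [0,0,0],"angular": [0,0,0],"gripper": 55},{"dp": [-0.1,0,0],"angular": [0,0,0],"gripper": 55},{"dp": [-0.3,0,0],"angular": [0,0,0],"gripper": 55},{"dp": [-0.4,0,0],"angular": [0,0,0],"gripper": 55}], grip_force=40)

```text
clock: 4.1
position: [0.6222, -0.1384, 0.1317]
ee_rot: [0.696, -0.092, 0.706, 0.095]
contact_force: [0.9, -1.1, -3.0]
width: 0.0658
```

```bash
python3 -c "
from h import *
plan(.5029,.4182,.19,-4,14)"
```

```text
t4.10 pos [ 0.6222 -0.1384  0.1317] jaw yaw 15.3->-4.0 w 0.0658 F [ 0.9 -1.1 -3. ] q6 -0.59
  dp total [-0.461  4.739  0.256] ang total [ 0.214 -0.01  -0.002] rows 10.0
    [-0.03, 0.34, 0.02] [0.015, -0.001, -0.0]
    [-0.03, 0.34, 0.01] [0.015, -0.001, -0.0]
    [-0.03, 0.34, 0.0] [0.015, -0.001, -0.0]
    [-0.03, 0.34, -0.01] [0.015, -0.001, -0.0]
    [-0.03, 0.34, -0.01] [0.015, -0.001, -0.0]
    [-0.03, 0.34, -0.02] [0.015, -0.001, -0.0]
    [-0.03, 0.34, -0.03] [0.015, -0.001, -0.0]
    [-0.03, 0.34, -0.04] [0.015, -0.001, -0.0]
    [-0.03, 0.34, -0.05] [0.015, -0.001, -0.0]
    [-0.03, 0.33, -0.05] [0.015, -0.001, -0.0]
    [-0.03, 0.33, -0.06] [0.015, -0.001, -0.0]
    [-0.03, 0.33, -0.07] [0.015, -0.001, -0.0]
    [-0.03, 0.33, -0.08] [0.015, -0.001, -0.0]
    [-0.03, 0.33, -0.09] [0.015, -0.001, -0.0]
```

Emit:
arm_command(series=[{"dp": [-0.04,0.2,0.01],"angular": [0.015,0,0],"gripper": 55},{"dp": [-0.04,0.34,0.01],"angular": [0.015,0,0],"gripper": 55},{"dp": [-0.04,0.34,0],"angular": [0.015,0,0],"gripper": 55},{"dp": [-0.03,0.34,-0.01],"angular": [0.015,0,0],"gripper": 55},{"dp": [-0.03,0.34,-0.01],"angular": [0.015,0,0],"gripper": 55},{"dp": [-0.03,0.34,-0.02],"angular": [0.015,0,0],"gripper": 55},{"dp": [-0.03,0.34,-0.03],"angular": [0.015,0,0],"gripper": 55},{"dp": [-0.03,0.34,-0.04],"angular": [0.015,0,0],"gripper": 55}])

```text
clock: 5.1
position: [0.5606, 0.1694, 0.1764]
ee_rot: [0.708, -0.024, 0.706, 0.022]
contact_force: [1.4, -0.7, -3.6]
width: 0.0657
```

Emit:
arm_command(series=[{"dp": [-0.03,0.34,-0.05],"angular": [0.015,0,0],"gripper": 55},{"dp": [-0.03,0.34,-0.05],"angular": [0.015,0,0],"gripper": 55},{"dp": [-0.03,0.34,-0.06],"angular": [0.015,0,0],"gripper": 55},{"dp": [-0.03,0.34,-0.07],"angular": [0.015,0,0],"gripper": 55},{"dp": [0,0.33,-0.08],"angular": [0.015,0,0],"gripper": 55},{"dp": [0,0.2,-0.06],"angular": [0.015,0,0],"gripper": 55},{"dp": [0,0.1,-0.03],"angular": [0,0,0],"gripper": 55},{"dp": [0,0,0],"angular": [0,0,0],"gripper": 55}])

```text
clock: 6.1
position: [0.5077, 0.4185, 0.1966]
ee_rot: [0.709, 0.027, 0.704, -0.027]
contact_force: [-0.7, -0.9, -2.3]
width: 0.0659
```

```bash
python3 -c "
from h import *
go(.5029,.4182,.041,-4)
for n in('top','scene'):
    d=get_image(n);P=pts(d);p=get_state()['position']
    q=P[roi(d,P,p[0]-.05,p[0]+.05,p[1]-.1,p[1]+.05,.05,.2)]
    print(n,len(q),'lowest z',np.percentile(q[:,2],[0.5,2,5]).round(3) if len(q) else '')
    cv2.imwrite('pics/m_%s.png'%n,d['image'])
a=cv2.imread('pics/m_scene.png')[60:260,300:560];cv2.imwrite('pics/m1.png',cv2.resize(a,None,fx=2.5,fy=2.5))"
```

```text
t6.10 pos [0.5077 0.4185 0.1966] jaw yaw -4.4->-4.0 w 0.0659 F [-0.7 -0.9 -2.3] q6 0.66
  dp total [ 1.296 -0.007 -0.05 ] ang total [-0.004  0.005 -0.001] rows 3.0
top 682 lowest z [0.159 0.16  0.162]
scene 316 lowest z [0.159 0.16  0.162]
```

View pics/m1.png

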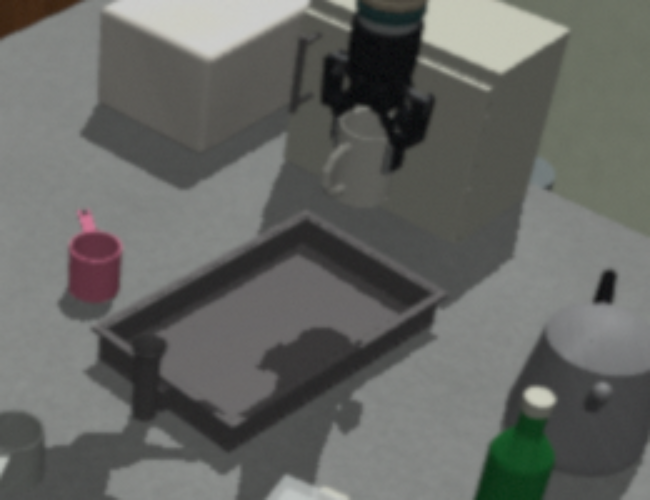

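The mug hangs upright over the tray, handle towards -y. I lower it gently.

Emit:
arm_command(series=[{"dp": [0.2,0,-0.05],"angular": [0,0,0],"gripper": 55},{"dp": [0.25,0,0],"angular": [0,0,0],"gripper": 55},{"dp": [0.25,0,0],"angular": [0,0,0],"gripper": 55},{"dp": [0.2,0,0],"angular": [0,0,0],"gripper": 55},{"dp": [0.15,0,0],"angular": [0,0,0],"gripper": 55},{"dp": [0.08,0,0],"angular": [0,0,0],"gripper": 55},{"dp": [0.03,0,0],"angular": [0,0,0],"gripper": 55},{"dp": [0,0,0],"angular": [0,0,0],"gripper": 55}])

```text
clock: 7.2
position: [0.5089, 0.4083, 0.0564]
ee_rot: [0.711, 0.03, 0.702, -0.031]
contact_force: [0.4, 0.5, -3.3]
width: 0.0661
```

```bash
python3 -c "
from h import *
go(.5029,.4182,.042,-4)"
```

```text
t7.20 pos [0.5089 0.4083 0.0564] jaw yaw -5.0->-4.0 w 0.0661 F [ 0.4  0.5 -3.3] q6 0.67
  dp total [ 0.119  0.078 -0.059] ang total [-0.011  0.008  0.001] rows 1.0
```

Emit:
arm_command(series=[{"dp": [0.02,0.06,-0.05],"angular": [-0.01,0.008,0],"gripper": 55},{"dp": [0.03,0,0],"angular": [0,0,0],"gripper": 55},{"dp": [0.03,0,0],"angular": [0,0,0],"gripper": 55},{"dp": [0.02,0,0],"angular": [0,0,0],"gripper": 55},{"dp": [0.01,0,0],"angular": [0,0,0],"gripper": 55},{"dp": [0.01,0,0],"angular": [0,0,0],"gripper": 55},{"dp": [0.01,0,0],"angular": [0,0,0],"gripper": 55},{"dp": [0,0,0],"angular": [0,0,0],"gripper": 55}])

```text
clock: 8.2
position: [0.5044, 0.4178, 0.0434]
ee_rot: [0.708, 0.025, 0.706, -0.024]
contact_force: [-0.0, -0.0, -3.2]
width: 0.0657
```

```bash
python3 -c "
from h import *
go(.5029,.4182,.041,-4)"
```

```text
t8.20 pos [0.5044 0.4178 0.0434] jaw yaw -4.0->-4.0 w 0.0657 F [-0.  -0.  -3.2] q6 0.66
  dp total [ 0.02   0.002 -0.012] ang total [ 0.     0.002 -0.001] rows 1.0
```

Emit:
arm_command(series=[{"dp": [0.01,0,0],"angular": [0,0,0],"gripper": 55},{"dp": [0.01,0,0],"angular": [0,0,0],"gripper": 55},{"dp": [0.01,0,0],"angular": [0,0,0],"gripper": 55},{"dp": [0.01,0,0],"angular": [0,0,0],"gripper": 55},{"dp": [0,0,0],"angular": [0,0,0],"gripper": 55},{"dp": [0,0,0],"angular": [0,0,0],"gripper": 55},{"dp": [0,0,0],"angular": [0,0,0],"gripper": 55},{"dp": [0,0,0],"angular": [0,0,0],"gripper": 55}])

```text
clock: 9.2
position: [0.5046, 0.4179, 0.0433]
ee_rot: [0.708, 0.026, 0.705, -0.024]
contact_force: [-0.7, -0.6, 1.8]
width: 0.0659
```

It has touched down: the vertical force went from -3.2 to +1.8 N. I release, rise, and plan the move to the measure.

Emit:
arm_command(series=[{"dp": [0,0,0],"angular": [0,0,0],"gripper": 74},{"dp": [0,0,0],"angular": [0,0,0],"gripper": 80},{"dp": [0,0,0],"angular": [0,0,0],"gripper": 82},{"dp": [-0.1,0,0],"angular": [0,0,0],"gripper": 82},{"dp": [-0.25,0,0],"angular": [0,0,0],"gripper": 82},{"dp": [-0.35,0,0],"angular": [0,0,0],"gripper": 82},{"dp": [-0.35,0,0],"angular": [0,0,0],"gripper": 85},{"dp": [-0.2,0,0],"angular": [0,0,0],"gripper": 85}])

```text
clock: 10.2
position: [0.5039, 0.4175, 0.1986]
ee_rot: [0.708, 0.025, 0.705, -0.024]
contact_force: [0.1, 0.4, 0.2]
width: 0.0849
```

```bash
python3 -c "
from h import *
plan(.4482,-.0732,.14,27,12)"
```

```text
t10.20 pos [0.5039 0.4175 0.1986] jaw yaw -4.0->27.0 w 0.0849 F [0.1 0.4 0.2] q6 0.66
  dp total [ 0.477 -4.113 -0.181] ang total [-0.344  0.003 -0.001] rows 9.0
    [0.04, -0.34, -0.02] [-0.029, 0.0, -0.0]
    [0.04, -0.34, -0.03] [-0.029, 0.0, -0.0]
    [0.04, -0.34, -0.05] [-0.029, 0.0, -0.0]
    [0.04, -0.34, -0.06] [-0.029, 0.0, -0.0]
    [0.04, -0.33, -0.08] [-0.029, 0.0, -0.0]
    [0.04, -0.33, -0.09] [-0.029, 0.0, -0.0]
    [0.04, -0.33, -0.11] [-0.029, 0.0, -0.0]
    [0.04, -0.32, -0.12] [-0.029, 0.0, -0.0]
    [0.04, -0.32, -0.13] [-0.029, 0.0, -0.0]
    [0.04, -0.31, -0.15] [-0.029, 0.0, -0.0]
    [0.04, -0.3, -0.16] [-0.029, 0.0, -0.0]
    [0.04, -0.29, -0.18] [-0.029, 0.0, -0.0]
```

Emit:
arm_command(series=[{"dp": [0,-0.34,-0.02],"angular": [-0.029,0,0],"gripper": 85},{"dp": [0,-0.34,-0.03],"angular": [-0.029,0,0],"gripper": 85},{"dp": [0,-0.34,-0.05],"angular": [-0.029,0,0],"gripper": 85},{"dp": [0,-0.34,-0.06],"angular": [-0.029,0,0],"gripper": 85},{"dp": [0,-0.33,-0.08],"angular": [-0.029,0,0],"gripper": 85},{"dp": [0,-0.33,-0.09],"angular": [-0.029,0,0],"gripper": 85},{"dp": [0,-0.33,-0.11],"angular": [-0.029,0,0],"gripper": 85},{"dp": [0,-0.32,-0.12],"angular": [-0.029,0,0],"gripper": 85}])

```text
clock: 11.2
position: [0.4705, 0.0853, 0.2075]
ee_rot: [0.708, -0.108, 0.689, 0.112]
contact_force: [-0.5, -0.9, 0.7]
width: 0.0851
```

Emit:
arm_command(series=[{"dp": [0.05,-0.32,-0.13],"angular": [-0.029,0,0],"gripper": 85},{"dp": [0.1,-0.31,-0.15],"angular": [-0.029,0,0],"gripper": 85},{"dp": [0.1,-0.3,-0.16],"angular": [-0.029,0,0],"gripper": 85},{"dp": [0.1,-0.2,-0.13],"angular": [-0.029,0,0],"gripper": 85},{"dp": [0.1,0,0],"angular": [0,0,0],"gripper": 85},{"dp": [0,0,0],"angular": [0,0,0],"gripper": 85},{"dp": [0,0,0],"angular": [0,0,0],"gripper": 85},{"dp": [0,0,0],"angular": [0,0,0],"gripper": 85}])

```text
clock: 12.2
position: [0.4604, -0.0714, 0.1576]
ee_rot: [0.699, -0.175, 0.671, 0.174]
contact_force: [-0.3, 0.1, 0.2]
width: 0.0851
```

```bash
python3 -c "
from h import *
go(.4482,-.0732,.016,27)"
```

```text
t12.20 pos [ 0.4604 -0.0714  0.1576] jaw yaw 28.6->27.0 w 0.0851 F [-0.3  0.1  0.2] q6 -0.83
  dp total [ 1.175  0.05  -0.142] ang total [0.017 0.025 0.008] rows 3.0
```

Emit:
arm_command(series=[{"dp": [0,0.035,-0.097],"angular": [0.017,0.025,0.008],"gripper": 85},{"dp": [0,0,0],"angular": [0,0,0],"gripper": 85},{"dp": [0.2,0,0],"angular": [0,0,0],"gripper": 85},{"dp": [0.25,0,0],"angular": [0,0,0],"gripper": 85},{"dp": [0.25,0,0],"angular": [0,0,0],"gripper": 85},{"dp": [0.2,0,0],"angular": [0,0,0],"gripper": 85},{"dp": [0.13,0,0],"angular": [0,0,0],"gripper": 85},{"dp": [0,0,0],"angular": [0,0,0],"gripper": 85}])

```text
clock: 13.2
position: [0.4547, -0.0708, 0.0335]
ee_rot: [0.691, -0.169, 0.683, 0.166]
contact_force: [1.0, -0.0, 0.1]
width: 0.0851
```

```bash
python3 -c "
from h import *
go(.4482,-.0732,.016,27)"
```

```text
t13.20 pos [ 0.4547 -0.0708  0.0335] jaw yaw 27.5->27.0 w 0.0851 F [ 1.  -0.   0.1] q6 -0.79
  dp total [ 0.146  0.008 -0.059] ang total [0.005 0.007 0.005] rows 1.0
```

Emit:
arm_command(series=[{"dp": [0,0.01,-0.06],"angular": [0.005,0.006,0.004],"gripper": 85},{"dp": [0.08,0,0],"angular": [0,0,0],"gripper": 85},{"dp": [0.06,0,0],"angular": [0,0,0],"gripper": 85},{"dp": [0,0,0],"angular": [0,0,0],"gripper": 85},{"dp": [0,0,0],"angular": [0,0,0],"gripper": 50},{"dp": [0,0,0],"angular": [0,0,0],"gripper": 50},{"dp": [0,0,0],"angular": [0,0,0],"gripper": 50},{"dp": [0,0,0],"angular": [0,0,0],"gripper": 50}], grip_force=40)

```text
clock: 14.2
position: [0.4497, -0.0736, 0.0179]
ee_rot: [0.69, -0.166, 0.685, 0.164]
contact_force: [0.6, 0.8, -0.5]
width: 0.0621
```

```bash
python3 -c "
from h import *
go(.4482,-.0732,.016,27)
print('lift first; then:')
plan(.4802,.3095,.18,27,11,start=(.448,-.073,.15,27))"
```

```text
t14.20 pos [ 0.4497 -0.0736  0.0179] jaw yaw 27.0->27.0 w 0.0621 F [ 0.6  0.8 -0.5] q6 -0.79
  dp total [ 0.016  0.009 -0.009] ang total [0.    0.003 0.003] rows 1.0
lift first; then:
    [-0.02, 0.25, 0.15] [0.0, 0.0, 0.0]
    [-0.02, 0.25, 0.15] [0.0, 0.0, 0.0]
    [-0.02, 0.25, 0.15] [0.0, 0.0, 0.0]
    [-0.02, 0.25, 0.15] [0.0, 0.0, 0.0]
    [-0.02, 0.25, 0.15] [0.0, 0.0, 0.0]
    [-0.02, 0.25, 0.15] [0.0, 0.0, 0.0]
    [-0.02, 0.25, 0.15] [0.0, 0.0, 0.0]
    [-0.02, 0.25, 0.15] [0.0, 0.0, 0.0]
    [-0.02, 0.25, 0.15] [0.0, 0.0, 0.0]
    [-0.02, 0.25, 0.15] [0.0, 0.0, 0.0]
    [-0.02, 0.25, 0.15] [0.0, 0.0, 0.0]
```

Emit:
arm_command(series=[{"dp": [-0.1,0,0],"angular": [0,0,0],"gripper": 50},{"dp": [-0.3,0,0],"angular": [0,0,0],"gripper": 50},{"dp": [-0.4,0,0],"angular": [0,0,0],"gripper": 50},{"dp": [-0.4,0,0],"angular": [0,0,0],"gripper": 50},{"dp": [-0.25,0.1,0.06],"angular": [0,0,0],"gripper": 50},{"dp": [0,0.25,0.15],"angular": [0,0,0],"gripper": 50},{"dp": [0,0.25,0.15],"angular": [0,0,0],"gripper": 50},{"dp": [0,0.25,0.15],"angular": [0,0,0],"gripper": 50}])

```text
clock: 15.2
position: [0.4573, 0.0465, 0.2041]
ee_rot: [0.693, -0.165, 0.683, 0.161]
contact_force: [1.0, 0.1, -1.6]
width: 0.0619
```

```bash
python3 -c "
from h import *
plan(.4802,.3095,.19,27,8)"
```

```text
t15.20 pos [0.4573 0.0465 0.2041] jaw yaw 26.7->27.0 w 0.0619 F [ 1.   0.1 -1.6] q6 -0.51
  dp total [0.114 1.874 1.154] ang total [-0.003  0.007  0.006] rows 5.0
    [0.01, 0.23, 0.14] [-0.0, 0.001, 0.001]
    [0.01, 0.23, 0.14] [-0.0, 0.001, 0.001]
    [0.01, 0.23, 0.14] [-0.0, 0.001, 0.001]
    [0.01, 0.23, 0.14] [-0.0, 0.001, 0.001]
    [0.01, 0.23, 0.14] [-0.0, 0.001, 0.001]
    [0.01, 0.23, 0.15] [-0.0, 0.001, 0.001]
    [0.01, 0.23, 0.15] [-0.0, 0.001, 0.001]
    [0.01, 0.23, 0.15] [-0.0, 0.001, 0.001]
```

Emit:
arm_command(series=[{"dp": [0.01,0.28,0.17],"angular": [0,0.003,0.003],"gripper": 50},{"dp": [0.01,0.32,0.2],"angular": [0,0.002,0.002],"gripper": 50},{"dp": [0.01,0.32,0.2],"angular": [0,0,0],"gripper": 50},{"dp": [0.01,0.32,0.2],"angular": [0,0,0],"gripper": 50},{"dp": [0.01,0.28,0.17],"angular": [0,0,0],"gripper": 50},{"dp": [0.01,0.15,0.1],"angular": [0,0,0],"gripper": 50},{"dp": [0,0.05,0.03],"angular": [0,0,0],"gripper": 50},{"dp": [0,0,0],"angular": [0,0,0],"gripper": 50}])

```text
clock: 16.2
position: [0.4783, 0.2966, 0.2023]
ee_rot: [0.691, -0.165, 0.685, 0.163]
contact_force: [0.1, -0.0, -0.9]
width: 0.0622
```

```bash
python3 -c "
from h import *
go(.4802,.3095,.024,27)
d=get_image('scene');cv2.imwrite('pics/m2.png',cv2.resize(d['image'][60:260,300:560],None,fx=2,fy=2))"
```

```text
t16.20 pos [0.4783 0.2966 0.2023] jaw yaw 26.9->27.0 w 0.0622 F [ 0.1 -0.  -0.9] q6 -0.03
  dp total [1.486 0.095 0.051] ang total [-0.002  0.005  0.003] rows 3.0
```

View pics/m2.png

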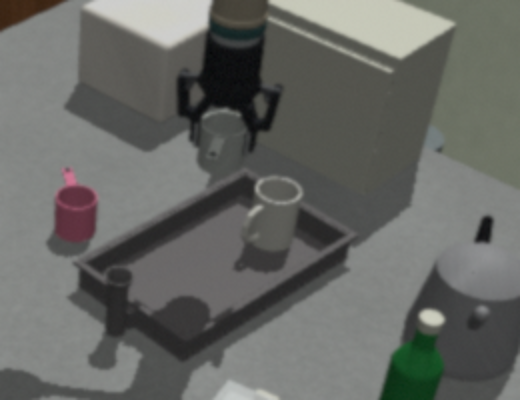

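The mug stands upright in the tray, at about (275,215) in the crop. The measure is held upright.

Emit:
arm_command(series=[{"dp": [0.1,0.09,0.05],"angular": [0,0.005,0.003],"gripper": 50},{"dp": [0.2,0,0],"angular": [0,0,0],"gripper": 50},{"dp": [0.3,0,0],"angular": [0,0,0],"gripper": 50},{"dp": [0.3,0,0],"angular": [0,0,0],"gripper": 50},{"dp": [0.25,0,0],"angular": [0,0,0],"gripper": 50},{"dp": [0.15,0,0],"angular": [0,0,0],"gripper": 50},{"dp": [0.05,0,0],"angular": [0,0,0],"gripper": 50},{"dp": [0,0,0],"angular": [0,0,0],"gripper": 50}])

```text
clock: 17.25
position: [0.4796, 0.3056, 0.0324]
ee_rot: [0.687, -0.161, 0.69, 0.161]
contact_force: [-0.5, -0.1, -0.9]
width: 0.0617
```

```bash
python3 -c "
from h import *
go(.4802,.3095,.024,27)"
```

```text
t17.25 pos [0.4796 0.3056 0.0324] jaw yaw 26.3->27.0 w 0.0617 F [-0.5 -0.1 -0.9] q6 -0.02
  dp total [0.07  0.026 0.019] ang total [-0.008 -0.002 -0.001] rows 1.0
```

Emit:
arm_command(series=[{"dp": [0.02,0.026,0.019],"angular": [-0.008,0,0],"gripper": 50},{"dp": [0.02,0,0],"angular": [0,0,0],"gripper": 50},{"dp": [0.02,0,0],"angular": [0,0,0],"gripper": 50},{"dp": [0.01,0,0],"angular": [0,0,0],"gripper": 50},{"dp": [0.01,0,0],"angular": [0,0,0],"gripper": 50},{"dp": [0.01,0,0],"angular": [0,0,0],"gripper": 50},{"dp": [0.01,0,0],"angular": [0,0,0],"gripper": 50},{"dp": [0,0,0],"angular": [0,0,0],"gripper": 50}])

```text
clock: 18.25
position: [0.4823, 0.3108, 0.0242]
ee_rot: [0.689, -0.165, 0.686, 0.166]
contact_force: [-0.3, -0.2, -1.1]
width: 0.0622
```

Emit:
arm_command(series=[{"dp": [0.01,0,0],"angular": [0,0,0],"gripper": 50},{"dp": [0.01,0,0],"angular": [0,0,0],"gripper": 50},{"dp": [0.01,0,0],"angular": [0,0,0],"gripper": 50},{"dp": [0.01,0,0],"angular": [0,0,0],"gripper": 50},{"dp": [0,0,0],"angular": [0,0,0],"gripper": 50},{"dp": [0,0,0],"angular": [0,0,0],"gripper": 50},{"dp": [0,0,0],"angular": [0,0,0],"gripper": 50},{"dp": [0,0,0],"angular": [0,0,0],"gripper": 50}])

```text
clock: 19.25
position: [0.4824, 0.3111, 0.0239]
ee_rot: [0.689, -0.165, 0.686, 0.166]
contact_force: [-0.5, -0.0, 2.1]
width: 0.0621
```

Touched down. I release, rise and go for the soap.

Emit:
arm_command(series=[{"dp": [0,0,0],"angular": [0,0,0],"gripper": 70},{"dp": [0,0,0],"angular": [0,0,0],"gripper": 74},{"dp": [0,0,0],"angular": [0,0,0],"gripper": 74},{"dp": [-0.1,0,0],"angular": [0,0,0],"gripper": 74},{"dp": [-0.3,0,0],"angular": [0,0,0],"gripper": 74},{"dp": [-0.4,0,0],"angular": [0,0,0],"gripper": 80},{"dp": [-0.4,0,0],"angular": [0,0,0],"gripper": 85},{"dp": [-0.2,0,0],"angular": [0,0,0],"gripper": 85}])

```text
clock: 20.25
position: [0.4809, 0.3101, 0.1971]
ee_rot: [0.688, -0.165, 0.687, 0.166]
contact_force: [-0.2, 0.7, -0.2]
width: 0.0847
```

```bash
python3 -c "
from h import *
plan(.4188,-.3197,.2,108,14)"
```

```text
t20.25 pos [0.4809 0.3101 0.1971] jaw yaw 27.1->108.0 w 0.0847 F [-0.2  0.7 -0.2] q6 -0.02
  dp total [-0.034 -4.438 -2.848] ang total [-0.899  0.001 -0.   ] rows 11.0
    [-0.0, -0.32, -0.2] [-0.064, 0.0, -0.0]
    [-0.0, -0.29, -0.23] [-0.064, 0.0, -0.0]
    [-0.0, -0.27, -0.26] [-0.064, 0.0, -0.0]
    [-0.0, -0.24, -0.29] [-0.064, 0.0, -0.0]
    [-0.0, -0.21, -0.31] [-0.064, 0.0, -0.0]
    [-0.0, -0.18, -0.33] [-0.064, 0.0, -0.0]
    [-0.0, -0.14, -0.35] [-0.064, 0.0, -0.0]
    [-0.0, -0.11, -0.36] [-0.064, 0.0, -0.0]
    [-0.0, -0.07, -0.37] [-0.064, 0.0, -0.0]
    [-0.0, -0.03, -0.38] [-0.064, 0.0, -0.0]
    [-0.0, 0.0, -0.38] [-0.064, 0.0, -0.0]
    [-0.0, 0.04, -0.37] [-0.064, 0.0, -0.0]
    [-0.0, 0.08, -0.37] [-0.064, 0.0, -0.0]
    [-0.0, 0.12, -0.36] [-0.064, 0.0, -0.0]
```

```bash
python3 -c "
from h import *
plan(.45,-.005,.2,-22.5,7)
plan(.4188,-.3197,.2,-72,7,start=(.45,-.005,.2,-22.5))"
```

```text
t20.25 pos [0.4809 0.3101 0.1971] jaw yaw 27.1->-22.5 w 0.0847 F [-0.2  0.7 -0.2] q6 -0.02
  dp total [-0.029 -2.221 -1.424] ang total [ 0.551  0.    -0.001] rows 6.0
    [-0.0, -0.32, -0.2] [0.079, 0.0, -0.0]
    [-0.0, -0.34, -0.16] [0.079, 0.0, -0.0]
    [-0.0, -0.36, -0.12] [0.079, 0.0, -0.0]
    [-0.0, -0.37, -0.07] [0.079, 0.0, -0.0]
    [-0.0, -0.38, -0.03] [0.079, 0.0, -0.0]
    [-0.0, -0.38, 0.02] [0.079, 0.0, -0.0]
    [-0.0, -0.37, 0.06] [0.079, 0.0, -0.0]
    [0.0, -0.36, 0.11] [0.079, 0.0, 0.0]
    [0.0, -0.34, 0.15] [0.079, 0.0, 0.0]
    [0.0, -0.32, 0.19] [0.079, 0.0, 0.0]
    [0.0, -0.3, 0.23] [0.079, 0.0, 0.0]
    [0.0, -0.27, 0.27] [0.079, 0.0, 0.0]
    [0.0, -0.23, 0.3] [0.079, 0.0, 0.0]
    [0.0, -0.19, 0.32] [0.079, 0.0, 0.0]
```

Emit:
arm_command(series=[{"dp": [0,-0.32,-0.2],"angular": [0.079,0,0],"gripper": 85},{"dp": [0,-0.34,-0.16],"angular": [0.079,0,0],"gripper": 85},{"dp": [0,-0.36,-0.12],"angular": [0.079,0,0],"gripper": 85},{"dp": [0,-0.37,-0.07],"angular": [0.079,0,0],"gripper": 85},{"dp": [0,-0.38,-0.03],"angular": [0.079,0,0],"gripper": 85},{"dp": [0,-0.38,0.02],"angular": [0.079,0,0],"gripper": 85},{"dp": [0,-0.37,0.06],"angular": [0.079,0,0],"gripper": 85},{"dp": [0,-0.36,0.11],"angular": [0.079,0,0],"gripper": 85}])

```text
clock: 21.25
position: [0.4441, -0.0571, 0.2061]
ee_rot: [0.688, 0.194, 0.674, -0.187]
contact_force: [0.8, -0.2, 0.5]
width: 0.0847
```

```bash
python3 -c "
from h import *
plan(.4188,-.3197,.17,-72,6)"
```

```text
t21.25 pos [ 0.4441 -0.0571  0.2061] jaw yaw -31.3->-72.0 w 0.0847 F [ 0.8 -0.2  0.5] q6 0.25
  dp total [ 0.285 -1.984  0.951] ang total [ 0.452  0.006 -0.013] rows 5.0
    [0.05, -0.33, 0.16] [0.075, 0.001, -0.002]
    [0.05, -0.31, 0.2] [0.075, 0.001, -0.002]
    [0.05, -0.28, 0.23] [0.075, 0.001, -0.002]
    [0.05, -0.25, 0.26] [0.075, 0.001, -0.002]
    [0.05, -0.22, 0.29] [0.075, 0.001, -0.002]
    [0.05, -0.18, 0.32] [0.075, 0.001, -0.002]
```

Emit:
arm_command(series=[{"dp": [0.05,-0.33,0.16],"angular": [0.075,0.001,-0.002],"gripper": 85},{"dp": [0.05,-0.31,0.2],"angular": [0.075,0.001,-0.002],"gripper": 85},{"dp": [0.05,-0.28,0.23],"angular": [0.075,0.001,-0.002],"gripper": 85},{"dp": [0.05,-0.25,0.26],"angular": [0.075,0.001,-0.002],"gripper": 85},{"dp": [0.05,-0.22,0.29],"angular": [0.075,0.001,-0.002],"gripper": 85},{"dp": [0.03,-0.1,0.16],"angular": [0.06,0.001,-0.002],"gripper": 85},{"dp": [0,0,0],"angular": [0,0,0],"gripper": 85},{"dp": [0,0,0],"angular": [0,0,0],"gripper": 85}])

```text
clock: 22.25
position: [0.4177, -0.308, 0.1782]
ee_rot: [0.576, 0.417, 0.568, -0.415]
contact_force: [-0.7, -0.3, -0.1]
width: 0.0845
```

```bash
python3 -c "
from h import *
go(.4188,-.3197,.012,-72)"
```

```text
t22.25 pos [ 0.4177 -0.308   0.1782] jaw yaw -72.0->-72.0 w 0.0845 F [-0.7 -0.3 -0.1] q6 0.48
  dp total [ 1.386 -0.035  0.084] ang total [ 0.     0.005 -0.006] rows 3.0
```

Emit:
arm_command(series=[{"dp": [0.1,-0.02,0.1],"angular": [0,0.005,-0.006],"gripper": 85},{"dp": [0.2,0,0],"angular": [0,0,0],"gripper": 85},{"dp": [0.3,0,0],"angular": [0,0,0],"gripper": 85},{"dp": [0.3,0,0],"angular": [0,0,0],"gripper": 85},{"dp": [0.25,0,0],"angular": [0,0,0],"gripper": 85},{"dp": [0.12,0,0],"angular": [0,0,0],"gripper": 85},{"dp": [0,0,0],"angular": [0,0,0],"gripper": 85},{"dp": [0,0,0],"angular": [0,0,0],"gripper": 85}])

```text
clock: 23.25
position: [0.4231, -0.3187, 0.0204]
ee_rot: [0.575, 0.411, 0.574, -0.412]
contact_force: [0.4, -0.5, 0.9]
width: 0.085
```

```bash
python3 -c "
from h import *
go(.4188,-.3197,.008,-72)"
```

```text
t23.25 pos [ 0.4231 -0.3187  0.0204] jaw yaw -71.2->-72.0 w 0.0850 F [ 0.4 -0.5  0.9] q6 0.47
  dp total [ 0.103 -0.037 -0.003] ang total [ 0.009  0.001 -0.   ] rows 1.0
```

Emit:
arm_command(series=[{"dp": [0.04,-0.037,0],"angular": [0.009,0,0],"gripper": 80},{"dp": [0.05,0,0],"angular": [0,0,0],"gripper": 80},{"dp": [0,0,0],"angular": [0,0,0],"gripper": 40},{"dp": [0,0,0],"angular": [0,0,0],"gripper": 40},{"dp": [0,0,0],"angular": [0,0,0],"gripper": 40},{"dp": [0,0,0],"angular": [0,0,0],"gripper": 40},{"dp": [0,0,0],"angular": [0,0,0],"gripper": 40},{"dp": [-0.02,0,0],"angular": [0,0,0],"gripper": 40}], grip_force=40)

```text
clock: 24.25
position: [0.4194, -0.3208, 0.013]
ee_rot: [0.574, 0.415, 0.57, -0.416]
contact_force: [-0.3, 0.0, -2.1]
width: 0.0543
```

```bash
python3 -c "
from h import *
go(.4188,-.3197,.008,-72)
plan(.4867,.1868,.2,-4,13,start=(.4188,-.3197,.17,-72))"
```

```text
t24.25 pos [ 0.4194 -0.3208  0.013 ] jaw yaw -72.0->-72.0 w 0.0543 F [-0.3  0.  -2.1] q6 0.47
  dp total [ 0.042 -0.002 -0.01 ] ang total [-0.     0.003 -0.001] rows 1.0
    [-0.02, 0.14, -0.3] [-0.058, 0.0, 0.0]
    [-0.02, 0.17, -0.28] [-0.058, 0.0, 0.0]
    [-0.02, 0.19, -0.26] [-0.058, 0.0, 0.0]
    [-0.02, 0.22, -0.25] [-0.058, 0.0, 0.0]
    [-0.02, 0.24, -0.23] [-0.058, 0.0, 0.0]
    [-0.02, 0.26, -0.2] [-0.058, 0.0, 0.0]
    [-0.02, 0.27, -0.18] [-0.058, 0.0, 0.0]
    [-0.02, 0.29, -0.15] [-0.058, 0.0, 0.0]
    [-0.02, 0.3, -0.13] [-0.058, 0.0, 0.0]
    [-0.02, 0.31, -0.1] [-0.058, 0.0, 0.0]
    [-0.02, 0.32, -0.07] [-0.058, 0.0, 0.0]
    [-0.02, 0.33, -0.04] [-0.058, 0.0, 0.0]
    [-0.02, 0.33, -0.01] [-0.058, 0.0, 0.0]
```

Emit:
arm_command(series=[{"dp": [-0.2,0,0],"angular": [0,0,0],"gripper": 40},{"dp": [-0.4,0,0],"angular": [0,0,0],"gripper": 40},{"dp": [-0.4,0,0],"angular": [0,0,0],"gripper": 40},{"dp": [-0.25,0,0],"angular": [0,0,0],"gripper": 40},{"dp": [-0.1,0.14,-0.3],"angular": [-0.058,0,0],"gripper": 40},{"dp": [-0.02,0.17,-0.28],"angular": [-0.058,0,0],"gripper": 40},{"dp": [-0.02,0.19,-0.26],"angular": [-0.058,0,0],"gripper": 40},{"dp": [-0.02,0.22,-0.25],"angular": [-0.058,0,0],"gripper": 40}])

```text
clock: 25.25
position: [0.4391, -0.1619, 0.1865]
ee_rot: [0.64, 0.303, 0.638, -0.304]
contact_force: [1.6, -0.5, -1.7]
width: 0.0545
```

```bash
python3 -c "
from h import *
plan(.4867,.1868,.2,-4,9)"
```

```text
t25.25 pos [ 0.4391 -0.1619  0.1865] jaw yaw -50.8->-4.0 w 0.0545 F [ 1.6 -0.5 -1.7] q6 0.39
  dp total [-0.121  2.143 -2.001] ang total [-0.52   0.002  0.001] rows 6.0
    [-0.01, 0.24, -0.22] [-0.058, 0.0, 0.0]
    [-0.01, 0.26, -0.2] [-0.058, 0.0, 0.0]
    [-0.01, 0.27, -0.18] [-0.058, 0.0, 0.0]
    [-0.01, 0.29, -0.15] [-0.058, 0.0, 0.0]
    [-0.01, 0.3, -0.12] [-0.058, 0.0, 0.0]
    [-0.01, 0.31, -0.1] [-0.058, 0.0, 0.0]
    [-0.01, 0.32, -0.07] [-0.058, 0.0, 0.0]
    [-0.01, 0.32, -0.04] [-0.058, 0.0, 0.0]
    [-0.01, 0.33, -0.01] [-0.058, 0.0, 0.0]
```

Emit:
arm_command(series=[{"dp": [-0.02,0.24,-0.22],"angular": [-0.058,0,0],"gripper": 40},{"dp": [-0.02,0.26,-0.2],"angular": [-0.058,0,0],"gripper": 40},{"dp": [-0.01,0.27,-0.18],"angular": [-0.058,0,0],"gripper": 40},{"dp": [-0.01,0.29,-0.15],"angular": [-0.058,0,0],"gripper": 40},{"dp": [-0.01,0.3,-0.12],"angular": [-0.058,0,0],"gripper": 40},{"dp": [-0.01,0.31,-0.1],"angular": [-0.058,0,0],"gripper": 40},{"dp": [-0.01,0.32,-0.07],"angular": [-0.058,0,0],"gripper": 40},{"dp": [-0.01,0.32,-0.04],"angular": [-0.058,0,0],"gripper": 40}])

```text
clock: 26.25
position: [0.4743, 0.1588, 0.1972]
ee_rot: [0.706, 0.046, 0.705, -0.048]
contact_force: [-0.1, -0.5, -2.7]
width: 0.0546
```

Emit:
arm_command(series=[{"dp": [0,0.15,-0.01],"angular": [-0.04,0,0],"gripper": 40},{"dp": [0,0.05,0],"angular": [0,0,0],"gripper": 40},{"dp": [0,0,0],"angular": [0,0,0],"gripper": 40},{"dp": [0,0,0],"angular": [0,0,0],"gripper": 40},{"dp": [0,0,0],"angular": [0,0,0],"gripper": 40},{"dp": [0,0,0],"angular": [0,0,0],"gripper": 40},{"dp": [0,0,0],"angular": [0,0,0],"gripper": 40},{"dp": [0,0,0],"angular": [0,0,0],"gripper": 40}])

```text
clock: 27.25
position: [0.4748, 0.1827, 0.1965]
ee_rot: [0.706, 0.023, 0.707, -0.027]
contact_force: [-0.2, -0.1, -2.3]
width: 0.0547
```

```bash
python3 -c "
from h import *
go(.4867,.1868,.0185,-4)"
```

```text
t27.25 pos [0.4748 0.1827 0.1965] jaw yaw -4.0->-4.0 w 0.0547 F [-0.2 -0.1 -2.3] q6 0.31
  dp total [1.483 0.049 0.097] ang total [-0.    -0.     0.003] rows 3.0
```

Emit:
arm_command(series=[{"dp": [0.05,0.04,0.095],"angular": [0,0,0.003],"gripper": 40},{"dp": [0.2,0,0],"angular": [0,0,0],"gripper": 40},{"dp": [0.3,0,0],"angular": [0,0,0],"gripper": 40},{"dp": [0.3,0,0],"angular": [0,0,0],"gripper": 40},{"dp": [0.25,0,0],"angular": [0,0,0],"gripper": 40},{"dp": [0.15,0,0],"angular": [0,0,0],"gripper": 40},{"dp": [0.05,0,0],"angular": [0,0,0],"gripper": 40},{"dp": [0,0,0],"angular": [0,0,0],"gripper": 40}])

```text
clock: 28.25
position: [0.4955, 0.1892, 0.0345]
ee_rot: [0.709, 0.026, 0.704, -0.024]
contact_force: [0.8, -0.5, -1.9]
width: 0.0542
```

```bash
python3 -c "
from h import *
go(.4867,.1868,.0185,-4)"
```

```text
t28.25 pos [0.4955 0.1892 0.0345] jaw yaw -4.0->-4.0 w 0.0542 F [ 0.8 -0.5 -1.9] q6 0.30
  dp total [ 0.133 -0.025 -0.073] ang total [-0.     0.005 -0.002] rows 1.0
```

Emit:
arm_command(series=[{"dp": [0.03,-0.02,-0.06],"angular": [0,0.004,0],"gripper": 40},{"dp": [0.04,0,0],"angular": [0,0,0],"gripper": 40},{"dp": [0.03,0,0],"angular": [0,0,0],"gripper": 40},{"dp": [0.01,0,0],"angular": [0,0,0],"gripper": 40},{"dp": [0.01,0,0],"angular": [0,0,0],"gripper": 40},{"dp": [0.01,0,0],"angular": [0,0,0],"gripper": 40},{"dp": [0.01,0,0],"angular": [0,0,0],"gripper": 40},{"dp": [0,0,0],"angular": [0,0,0],"gripper": 40}])

```text
clock: 29.25
position: [0.49, 0.1878, 0.019]
ee_rot: [0.709, 0.027, 0.704, -0.023]
contact_force: [-0.5, 0.1, -2.6]
width: 0.0542
```

Emit:
arm_command(series=[{"dp": [0.01,0,0],"angular": [0,0,0],"gripper": 40},{"dp": [0.01,0,0],"angular": [0,0,0],"gripper": 40},{"dp": [0.01,0,0],"angular": [0,0,0],"gripper": 40},{"dp": [0.01,0,0],"angular": [0,0,0],"gripper": 40},{"dp": [0,0,0],"angular": [0,0,0],"gripper": 40},{"dp": [0,0,0],"angular": [0,0,0],"gripper": 40},{"dp": [0,0,0],"angular": [0,0,0],"gripper": 40},{"dp": [0,0,0],"angular": [0,0,0],"gripper": 40}])

```text
clock: 30.25
position: [0.4903, 0.188, 0.017]
ee_rot: [0.709, 0.027, 0.704, -0.023]
contact_force: [-0.1, -0.2, 0.6]
width: 0.0542
```

Soap touched down (-2.6 to +0.6 N). I release, rise, then photograph before the brush.

Emit:
arm_command(series=[{"dp": [0,0,0],"angular": [0,0,0],"gripper": 66},{"dp": [0,0,0],"angular": [0,0,0],"gripper": 72},{"dp": [0,0,0],"angular": [0,0,0],"gripper": 72},{"dp": [-0.1,0,0],"angular": [0,0,0],"gripper": 72},{"dp": [-0.4,0,0],"angular": [0,0,0],"gripper": 72},{"dp": [-0.5,0,0],"angular": [0,0,0],"gripper": 72},{"dp": [-0.5,0,0],"angular": [0,0,0],"gripper": 72},{"dp": [-0.4,0,0],"angular": [0,0,0],"gripper": 72}])

```text
clock: 31.25
position: [0.487, 0.1864, 0.2514]
ee_rot: [0.707, 0.026, 0.706, -0.024]
contact_force: [1.4, -0.7, -0.6]
width: 0.0718
```

```bash
python3 -c "
from h import *
plan(.553,-.3715,.27,44,12)
d=get_image('scene');cv2.imwrite('pics/m3.png',d['image'])
for n in('top','scene'):
    d=get_image(n);P=pts(d);hsv=cv2.cvtColor(d['image'],cv2.COLOR_BGR2HSV)
    m=roi(d,P,.5,.61,-.43,-.32,.13,.21)&(hsv[...,1]>80)&(abs(hsv[...,0].astype(int)-138)<20);q=P[m];print(n,len(q),q.mean(0).round(4))
    m=roi(d,P,.5,.61,-.43,-.32,.181,.21)&(hsv[...,1]>80);print(cv2.minAreaRect((P[m][:,:2]*1000).astype(np.float32)))
    m=roi(d,P,.49,.61,-.43,-.31,.075,.084);print('neck',P[m].mean(0).round(4),m.sum())
    m=roi(d,P,.49,.62,-.44,-.31,.004,.05)&(hsv[...,1]<60);q=P[m];print('foot',circ(q),(q[:,:2].max(0)+q[:,:2].min(0))/2)
"
```

```text
t31.25 pos [0.487  0.1864 0.2514] jaw yaw -4.0->44.0 w 0.0718 F [ 1.4 -0.7 -0.6] q6 0.30
  dp total [-0.17  -4.598  0.876] ang total [-0.534  0.002 -0.002] rows 10.0
    [-0.01, -0.38, 0.07] [-0.044, 0.0, -0.0]
    [-0.01, -0.39, 0.05] [-0.044, 0.0, -0.0]
    [-0.01, -0.39, 0.02] [-0.044, 0.0, -0.0]
    [-0.01, -0.39, -0.01] [-0.044, 0.0, -0.0]
    [-0.01, -0.39, -0.04] [-0.044, 0.0, -0.0]
    [-0.01, -0.39, -0.06] [-0.044, 0.0, -0.0]
    [-0.01, -0.38, -0.09] [-0.044, 0.0, -0.0]
    [-0.01, -0.37, -0.12] [-0.044, 0.0, -0.0]
    [-0.01, -0.36, -0.14] [-0.044, 0.0, -0.0]
    [-0.01, -0.35, -0.17] [-0.044, 0.0, -0.0]
    [-0.01, -0.34, -0.19] [-0.044, 0.0, -0.0]
    [-0.01, -0.33, -0.21] [-0.044, 0.0, -0.0]
top 234 [ 0.5503 -0.3675  0.1804]
((552.70166015625, -370.31671142578125), (17.00232696533203, 36.57207489013672), 43.370018005371094)
neck [ 0.549  -0.3671  0.0782] 45
foot (array([ 0.55603394, -0.37631068]), np.float64(0.034081250834101226)) [ 0.55450613 -0.37514976]
scene 219 [ 0.561  -0.3802  0.175 ]
((554.9046020507812, -374.75103759765625), (18.682056427001953, 40.433990478515625), 44.12338638305664)
neck [ 0.5577 -0.3753  0.0794] 76
foot (array([ 0.5549914 , -0.37413132]), np.float64(0.031826384040615795)) [ 0.55542936 -0.37641533]
```

View pics/m3.png

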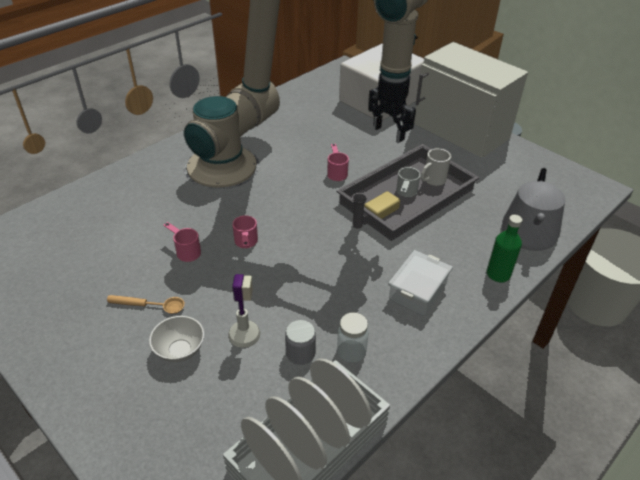

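The mug (435,165), measure (408,182) and soap (382,205) all sit in the tray. On to the brush.

Emit:
arm_command(series=[{"dp": [-0.03,-0.38,0.07],"angular": [-0.044,0,0],"gripper": 72},{"dp": [-0.03,-0.39,0.05],"angular": [-0.044,0,0],"gripper": 72},{"dp": [-0.02,-0.39,0.02],"angular": [-0.044,0,0],"gripper": 72},{"dp": [-0.02,-0.39,-0.01],"angular": [-0.044,0,0],"gripper": 72},{"dp": [-0.01,-0.39,-0.04],"angular": [-0.044,0,0],"gripper": 72},{"dp": [-0.01,-0.39,-0.06],"angular": [-0.044,0,0],"gripper": 72},{"dp": [-0.01,-0.38,-0.09],"angular": [-0.044,0,0],"gripper": 72},{"dp": [-0.01,-0.37,-0.12],"angular": [-0.044,0,0],"gripper": 72}])

```text
clock: 32.4
position: [0.5284, -0.1918, 0.2571]
ee_rot: [0.682, -0.173, 0.687, 0.182]
contact_force: [0.5, -0.1, 0.3]
width: 0.0719
```

```bash
python3 -c "
from h import *
plan(.554,-.3725,.27,44,4)"
```

```text
t32.40 pos [ 0.5284 -0.1918  0.2571] jaw yaw 29.1->44.0 w 0.0719 F [ 0.5 -0.1  0.3] q6 -0.98
  dp total [-0.126 -1.418 -0.546] ang total [-0.165 -0.002 -0.01 ] rows 4.0
    [-0.03, -0.35, -0.14] [-0.041, -0.0, -0.002]
    [-0.03, -0.34, -0.16] [-0.041, -0.0, -0.002]
    [-0.03, -0.33, -0.18] [-0.041, -0.0, -0.002]
    [-0.03, -0.32, -0.2] [-0.041, -0.0, -0.002]
```

Emit:
arm_command(series=[{"dp": [-0.06,-0.35,-0.14],"angular": [-0.041,0,-0.002],"gripper": 72},{"dp": [-0.06,-0.34,-0.16],"angular": [-0.041,0,-0.002],"gripper": 72},{"dp": [-0.03,-0.33,-0.18],"angular": [-0.041,0,-0.002],"gripper": 72},{"dp": [0,-0.2,-0.12],"angular": [-0.03,0,-0.002],"gripper": 72},{"dp": [0,0,0],"angular": [0,0,0],"gripper": 72},{"dp": [0,0,0],"angular": [0,0,0],"gripper": 72},{"dp": [0,0,0],"angular": [0,0,0],"gripper": 72},{"dp": [0,0,0],"angular": [0,0,0],"gripper": 72}])

```text
clock: 33.4
position: [0.5463, -0.3567, 0.2626]
ee_rot: [0.653, -0.253, 0.662, 0.267]
contact_force: [0.3, -0.0, 1.0]
width: 0.0721
```

```bash
python3 -c "
from h import *
go(.554,-.3725,.14,44)"
```

```text
t33.40 pos [ 0.5463 -0.3567  0.2626] jaw yaw 43.1->44.0 w 0.0721 F [ 0.3 -0.   1. ] q6 -1.44
  dp total [ 1.018 -0.164 -0.038] ang total [-0.01  -0.003 -0.015] rows 3.0
```

Emit:
arm_command(series=[{"dp": [0,-0.14,-0.045],"angular": [-0.01,-0.003,-0.015],"gripper": 72},{"dp": [0,0,0],"angular": [0,0,0],"gripper": 72},{"dp": [0.15,0,0],"angular": [0,0,0],"gripper": 72},{"dp": [0.15,0,0],"angular": [0,0,0],"gripper": 72},{"dp": [0.15,0,0],"angular": [0,0,0],"gripper": 72},{"dp": [0,0,0],"angular": [0,0,0],"gripper": 72},{"dp": [0,0,0],"angular": [0,0,0],"gripper": 72},{"dp": [0,0,0],"angular": [0,0,0],"gripper": 72}])

```text
clock: 34.4
position: [0.5561, -0.374, 0.2105]
ee_rot: [0.657, -0.268, 0.654, 0.264]
contact_force: [0.4, -0.1, 0.6]
width: 0.0723
```

```bash
python3 -c "
from h import *
go(.554,-.3725,.14,44)"
```

```text
t34.40 pos [ 0.5561 -0.374   0.2105] jaw yaw 44.1->44.0 w 0.0723 F [ 0.4 -0.1  0.6] q6 -1.47
  dp total [ 0.587  0.025 -0.004] ang total [0.002 0.001 0.005] rows 2.0
```

Emit:
arm_command(series=[{"dp": [0.1,0.022,0],"angular": [0.002,0,0.005],"gripper": 72},{"dp": [0.2,0,0],"angular": [0,0,0],"gripper": 72},{"dp": [0.2,0,0],"angular": [0,0,0],"gripper": 72},{"dp": [0.08,0,0],"angular": [0,0,0],"gripper": 72},{"dp": [0,0,0],"angular": [0,0,0],"gripper": 60},{"dp": [0,0,0],"angular": [0,0,0],"gripper": 50},{"dp": [0,0,0],"angular": [0,0,0],"gripper": 40},{"dp": [0,0,0],"angular": [0,0,0],"gripper": 35}])

```text
clock: 35.4
position: [0.5559, -0.3732, 0.1418]
ee_rot: [0.657, -0.266, 0.654, 0.263]
contact_force: [-0.1, 0.2, 0.5]
width: 0.0349
```

```bash
python3 -c "
from h import *
go(.554,-.3725,.14,44)"
```

```text
t35.40 pos [ 0.5559 -0.3732  0.1418] jaw yaw 43.9->44.0 w 0.0349 F [-0.1  0.2  0.5] q6 -1.46
  dp total [ 0.015  0.015 -0.007] ang total [-0.001  0.001  0.003] rows 1.0
```

Emit:
arm_command(series=[{"dp": [0,0.01,-0.005],"angular": [0,0,0],"gripper": 28},{"dp": [0,0,0],"angular": [0,0,0],"gripper": 24},{"dp": [0,0,0],"angular": [0,0,0],"gripper": 15},{"dp": [0,0,0],"angular": [0,0,0],"gripper": 10},{"dp": [0,0,0],"angular": [0,0,0],"gripper": 10},{"dp": [0,0,0],"angular": [0,0,0],"gripper": 10},{"dp": [-0.05,0,0],"angular": [0,0,0],"gripper": 10},{"dp": [-0.05,0,0],"angular": [0,0,0],"gripper": 10}], grip_force=50)

```text
clock: 36.4
position: [0.5543, -0.3725, 0.1545]
ee_rot: [0.657, -0.266, 0.654, 0.263]
contact_force: [-0.4, 0.1, -0.0]
width: 0.0214
```

```bash
python3 -c "
from h import *
go(.554,-.3725,.29,44)"
```

```text
t36.40 pos [ 0.5543 -0.3725  0.1545] jaw yaw 43.9->44.0 w 0.0214 F [-0.4  0.1 -0. ] q6 -1.46
  dp total [-1.129e+00 -4.000e-03  1.000e-03] ang total [-0.001  0.001  0.003] rows 3.0
```

Emit:
arm_command(series=[{"dp": [-0.15,0,0],"angular": [0,0,0],"gripper": 10},{"dp": [-0.2,0,0],"angular": [0,0,0],"gripper": 10},{"dp": [-0.2,0,0],"angular": [0,0,0],"gripper": 10},{"dp": [-0.2,0,0],"angular": [0,0,0],"gripper": 10},{"dp": [-0.2,0,0],"angular": [0,0,0],"gripper": 10},{"dp": [-0.15,0,0],"angular": [0,0,0],"gripper": 10},{"dp": [0,0,0],"angular": [0,0,0],"gripper": 10},{"dp": [0,0,0],"angular": [0,0,0],"gripper": 10}])

```text
clock: 37.4
position: [0.5536, -0.3724, 0.293]
ee_rot: [0.658, -0.267, 0.654, 0.262]
contact_force: [-0.1, -0.8, -1.8]
width: 0.0214
```

```bash
python3 -c "
from h import *
plan(.4803,.0973,.29,44,11)
for n in('top','scene'):
    d=get_image(n);P=pts(d);hsv=cv2.cvtColor(d['image'],cv2.COLOR_BGR2HSV);p=get_state()['position']
    m=roi(d,P,p[0]-.06,p[0]+.06,p[1]-.06,p[1]+.06,.1,.33)&(hsv[...,1]>70)&(abs(hsv[...,0].astype(int)-138)<20);q=P[m]
    for a in np.arange(.12,.3,.02):
        k=abs(q[:,2]-a)<.01
        if k.sum()>3: print(n,a.round(2),k.sum(),(q[k].mean(0)).round(4),q[k,2].min().round(4))
"
```

```text
t37.40 pos [ 0.5536 -0.3724  0.293 ] jaw yaw 43.9->44.0 w 0.0214 F [-0.1 -0.8 -1.8] q6 -1.46
  dp total [0.006 3.243 2.275] ang total [-0.001  0.002  0.005] rows 8.0
    [0.0, 0.29, 0.21] [-0.0, 0.0, 0.0]
    [0.0, 0.29, 0.21] [-0.0, 0.0, 0.0]
    [0.0, 0.29, 0.21] [-0.0, 0.0, 0.0]
    [0.0, 0.29, 0.21] [-0.0, 0.0, 0.0]
    [0.0, 0.29, 0.21] [-0.0, 0.0, 0.0]
    [0.0, 0.29, 0.21] [-0.0, 0.0, 0.0]
    [0.0, 0.29, 0.21] [-0.0, 0.0, 0.0]
    [0.0, 0.29, 0.21] [-0.0, 0.0, 0.0]
    [0.0, 0.29, 0.21] [-0.0, 0.0, 0.0]
    [0.0, 0.29, 0.21] [-0.0, 0.0, 0.0]
    [0.0, 0.29, 0.21] [-0.0, 0.0, 0.0]
top 0.18 13 [ 0.5495 -0.3673  0.1801] 0.1721
top 0.2 15 [ 0.5498 -0.3668  0.2002] 0.1901
top 0.22 13 [ 0.55   -0.3667  0.2205] 0.2128
top 0.24 11 [ 0.5496 -0.3665  0.237 ] 0.2317
scene 0.16 11 [ 0.5565 -0.3745  0.1661] 0.1627
scene 0.18 32 [ 0.5563 -0.3748  0.1806] 0.1702
scene 0.2 25 [ 0.5567 -0.3747  0.2008] 0.1901
scene 0.22 32 [ 0.5573 -0.3756  0.2201] 0.21
scene 0.24 32 [ 0.5567 -0.3743  0.2392] 0.2302
scene 0.26 32 [ 0.5568 -0.3749  0.2595] 0.2507
scene 0.28 12 [ 0.5578 -0.3757  0.2737] 0.2705
```

Emit:
arm_command(series=[{"dp": [0,0.15,0.1],"angular": [0,0,0],"gripper": 10},{"dp": [0,0.3,0.21],"angular": [0,0,0],"gripper": 10},{"dp": [0,0.33,0.23],"angular": [0,0,0],"gripper": 10},{"dp": [0,0.33,0.23],"angular": [0,0,0],"gripper": 10},{"dp": [0,0.33,0.23],"angular": [0,0,0],"gripper": 10},{"dp": [0,0.33,0.23],"angular": [0,0,0],"gripper": 10},{"dp": [0,0.33,0.23],"angular": [0,0,0],"gripper": 10},{"dp": [0,0.33,0.23],"angular": [0,0,0],"gripper": 10}])

```text
clock: 38.5
position: [0.494, -0.0138, 0.2833]
ee_rot: [0.656, -0.261, 0.658, 0.264]
contact_force: [0.3, 0.5, -0.6]
width: 0.0213
```

```bash
python3 -c "
from h import *
plan(.4803,.0973,.28,44,4)"
```

```text
t38.50 pos [ 0.494  -0.0138  0.2833] jaw yaw 43.5->44.0 w 0.0213 F [ 0.3  0.5 -0.6] q6 -0.93
  dp total [0.03  0.75  0.555] ang total [-0.005 -0.001 -0.003] rows 2.0
    [0.01, 0.19, 0.14] [-0.001, -0.0, -0.001]
    [0.01, 0.19, 0.14] [-0.001, -0.0, -0.001]
    [0.01, 0.19, 0.14] [-0.001, -0.0, -0.001]
    [0.01, 0.19, 0.14] [-0.001, -0.0, -0.001]
```

Emit:
arm_command(series=[{"dp": [0,0.25,0.18],"angular": [-0.003,0,-0.003],"gripper": 10},{"dp": [0,0.17,0.13],"angular": [0,0,0],"gripper": 10},{"dp": [0,0.12,0.09],"angular": [0,0,0],"gripper": 10},{"dp": [0,0.06,0.04],"angular": [0,0,0],"gripper": 10},{"dp": [0,0.02,0.02],"angular": [0,0,0],"gripper": 10},{"dp": [0,0,0],"angular": [0,0,0],"gripper": 10},{"dp": [0,0,0],"angular": [0,0,0],"gripper": 10},{"dp": [0,0,0],"angular": [0,0,0],"gripper": 10}])

```text
clock: 39.5
position: [0.4789, 0.0827, 0.2798]
ee_rot: [0.653, -0.264, 0.658, 0.266]
contact_force: [0.0, -0.2, -0.3]
width: 0.0215
```

```bash
cat > br.py <<'E'
from h import *
go(.4803,.0973,.24,44)
for n in('top','scene'):
    d=get_image(n);P=pts(d);hsv=cv2.cvtColor(d['image'],cv2.COLOR_BGR2HSV);p=get_state()['position']
    q=P[roi(d,P,.44,.53,.05,.115,.092,.108)];print(n,'mouth',cv2.minEnclosingCircle((q[:,:2]*1000).astype(np.float32)),circ(q))
    m=roi(d,P,p[0]-.06,p[0]+.06,p[1]-.06,p[1]+.06,.1,.33)&(hsv[...,1]>70)&(abs(hsv[...,0].astype(int)-138)<20);q=P[m]
    if len(q): print('  lowest',q[:,2].min().round(4))
    for a in np.arange(.12,.26,.03):
        k=abs(q[:,2]-a)<.015
        if k.sum()>3: print('  ',a.round(2),k.sum(),(q[k].mean(0)).round(4))
E
python3 br.py
```

```text
t39.50 pos [0.4789 0.0827 0.2798] jaw yaw 44.0->44.0 w 0.0215 F [ 0.  -0.2 -0.3] q6 -0.74
  dp total [0.332 0.078 0.095] ang total [-0.    -0.004 -0.003] rows 1.0
top mouth ((480.06854248046875, 98.55596923828125), 20.328338623046875) (array([0.47958748, 0.09654887]), np.float64(0.018652493834331083))
scene mouth ((479.02740478515625, 93.29011535644531), 23.208608627319336) (array([0.48015666, 0.09519272]), np.float64(0.017831178525940388))
  lowest 0.145
   0.15 22 [0.4793 0.0803 0.1565]
   0.18 22 [0.4792 0.0795 0.1793]
   0.21 29 [0.4796 0.0801 0.2091]
   0.24 26 [0.4808 0.0795 0.2411]
```

Emit:
arm_command(series=[{"dp": [0,0.068,0.095],"angular": [0,-0.004,-0.003],"gripper": 10},{"dp": [0,0,0],"angular": [0,0,0],"gripper": 10},{"dp": [0.1,0,0],"angular": [0,0,0],"gripper": 10},{"dp": [0.1,0,0],"angular": [0,0,0],"gripper": 10},{"dp": [0.1,0,0],"angular": [0,0,0],"gripper": 10},{"dp": [0,0,0],"angular": [0,0,0],"gripper": 10},{"dp": [0,0,0],"angular": [0,0,0],"gripper": 10},{"dp": [0,0,0],"angular": [0,0,0],"gripper": 10}])

```text
clock: 40.6
position: [0.4811, 0.0974, 0.2404]
ee_rot: [0.655, -0.265, 0.656, 0.265]
contact_force: [-0.1, -0.4, 0.7]
width: 0.0216
```

```bash
python3 br.py; python3 -c "
from h import *
a=[]
for n,(u,v) in (('scene',(358,190)),('top',(219,265))):
    d=get_image(n);a.append(cv2.resize(d['image'][v-60:v+40,u-50:u+50],(400,400),interpolation=cv2.INTER_CUBIC))
cv2.imwrite('pics/tb.png',np.hstack(a))"
```

```text
t40.60 pos [0.4811 0.0974 0.2404] jaw yaw 44.0->44.0 w 0.0216 F [-0.1 -0.4  0.7] q6 -0.71
  dp total [ 0.004  0.004 -0.005] ang total [-0.    -0.001 -0.001] rows 1.0
top mouth ((481.6103515625, 95.1544189453125), 19.810590744018555) (array([0.47968899, 0.09757857]), np.float64(0.017984076860113874))
scene mouth ((479.60052490234375, 97.30398559570312), 23.19878387451172) (array([0.47985486, 0.0950984 ]), np.float64(0.01760103458313682))
  lowest 0.1076
   0.12 31 [0.483  0.0942 0.122 ]
   0.15 37 [0.4819 0.095  0.1468]
   0.18 27 [0.4832 0.094  0.1783]
   0.21 27 [0.4836 0.0936 0.2111]
   0.24 43 [0.4929 0.0831 0.2468]
```

View pics/tb.png

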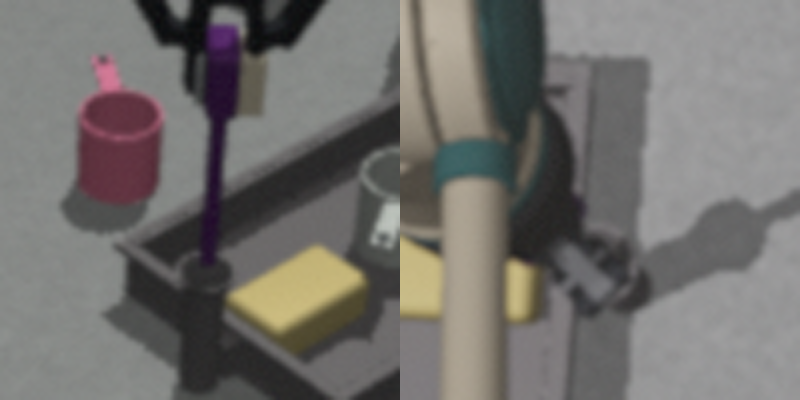

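The handle's lower end sits over the middle of the mouth, at (207,265) in the left crop. I insert it.

Emit:
arm_command(series=[{"dp": [0.08,0,0],"angular": [0,0,0],"gripper": 10},{"dp": [0.1,0,0],"angular": [0,0,0],"gripper": 10},{"dp": [0.1,0,0],"angular": [0,0,0],"gripper": 10},{"dp": [0.1,0,0],"angular": [0,0,0],"gripper": 10},{"dp": [0.08,0,0],"angular": [0,0,0],"gripper": 10},{"dp": [0,0,0],"angular": [0,0,0],"gripper": 10},{"dp": [0,0,0],"angular": [0,0,0],"gripper": 10},{"dp": [0,0,0],"angular": [0,0,0],"gripper": 10}])

```text
clock: 41.8
position: [0.4808, 0.0974, 0.1809]
ee_rot: [0.655, -0.265, 0.656, 0.265]
contact_force: [-0.3, 0.4, -0.0]
width: 0.0215
```

```bash
python3 -c "
from h import *
go(.4805,.0973,.1425,44)"
```

```text
t41.80 pos [0.4808 0.0974 0.1809] jaw yaw 44.0->44.0 w 0.0215 F [-0.3  0.4 -0. ] q6 -0.71
  dp total [ 0.32   0.    -0.002] ang total [-0.    -0.001 -0.001] rows 1.0
```

Emit:
arm_command(series=[{"dp": [0.06,0,0],"angular": [0,0,0],"gripper": 10},{"dp": [0.08,0,0],"angular": [0,0,0],"gripper": 10},{"dp": [0.08,0,0],"angular": [0,0,0],"gripper": 10},{"dp": [0.04,0,0],"angular": [0,0,0],"gripper": 10},{"dp": [0.02,0,0],"angular": [0,0,0],"gripper": 10},{"dp": [0.01,0,0],"angular": [0,0,0],"gripper": 10},{"dp": [0,0,0],"angular": [0,0,0],"gripper": 10},{"dp": [0,0,0],"angular": [0,0,0],"gripper": 10}])

```text
clock: 42.8
position: [0.4811, 0.0974, 0.1441]
ee_rot: [0.655, -0.265, 0.656, 0.265]
contact_force: [0.1, -0.1, -0.1]
width: 0.0213
```

Emit:
arm_command(series=[{"dp": [0.01,0,0],"angular": [0,0,0],"gripper": 10},{"dp": [0.01,0,0],"angular": [0,0,0],"gripper": 10},{"dp": [0.01,0,0],"angular": [0,0,0],"gripper": 10},{"dp": [0.01,0,0],"angular": [0,0,0],"gripper": 10},{"dp": [0.01,0,0],"angular": [0,0,0],"gripper": 10},{"dp": [0,0,0],"angular": [0,0,0],"gripper": 10},{"dp": [0,0,0],"angular": [0,0,0],"gripper": 10},{"dp": [0,0,0],"angular": [0,0,0],"gripper": 10}])

```text
clock: 43.8
position: [0.4815, 0.0974, 0.1426]
ee_rot: [0.656, -0.265, 0.655, 0.265]
contact_force: [-1.2, 0.2, 0.9]
width: 0.0215
```

The tip reaches the bottom at TCP 0.1426 against the expected 0.1425. I release and retreat upward.

Emit:
arm_command(series=[{"dp": [0,0,0],"angular": [0,0,0],"gripper": 30},{"dp": [0,0,0],"angular": [0,0,0],"gripper": 45},{"dp": [0,0,0],"angular": [0,0,0],"gripper": 55},{"dp": [-0.1,0,0],"angular": [0,0,0],"gripper": 55},{"dp": [-0.25,0,0],"angular": [0,0,0],"gripper": 55},{"dp": [-0.35,0,0],"angular": [0,0,0],"gripper": 55},{"dp": [-0.35,0,0],"angular": [0,0,0],"gripper": 55},{"dp": [-0.2,0,0],"angular": [0,0,0],"gripper": 55}])

```text
clock: 44.8
position: [0.4806, 0.0974, 0.2979]
ee_rot: [0.656, -0.265, 0.656, 0.265]
contact_force: [1.6, -0.5, 0.1]
width: 0.0551
```

Emit:
arm_command(series=[{"dp": [0,-0.2,-0.2],"angular": [0,0,0],"gripper": 55},{"dp": [0,-0.3,-0.3],"angular": [0,0,0],"gripper": 55},{"dp": [0,-0.3,-0.3],"angular": [0,0,0],"gripper": 55},{"dp": [0,-0.3,-0.3],"angular": [0,0,0],"gripper": 55},{"dp": [0,-0.3,-0.3],"angular": [0,0,0],"gripper": 55},{"dp": [0,-0.1,-0.1],"angular": [0,0,0],"gripper": 55},{"dp": [0,0,0],"angular": [0,0,0],"gripper": 55},{"dp": [0,0,0],"angular": [0,0,0],"gripper": 55}])

```text
clock: 45.8
position: [0.4792, -0.1624, 0.308]
ee_rot: [0.661, -0.269, 0.649, 0.264]
contact_force: [0.3, 0.0, 0.4]
width: 0.0552
```

```bash
python3 -c "
from h import *
a=[]
for n in('scene','top'):
    d=get_image(n);P=pts(d);g=lambda *b:P[roi(d,P,*b)]
    hsv=cv2.cvtColor(d['image'],cv2.COLOR_BGR2HSV);pu=(hsv[...,1]>80)&(abs(hsv[...,0].astype(int)-138)<20)
    q=P[roi(d,P,.43,.53,.05,.15,.1,.3)&pu];print(n,'brush top z',np.percentile(q[:,2],[50,98]).round(4),q.mean(0).round(4))
    for nm,b in(('mug',(.45,.56,.37,.47)),('measure',(.43,.53,.27,.35))):
        q=g(*b,.01,.2);z=np.percentile(q[:,2],98);print(nm,'top',z.round(4),'centre',q[q[:,2]>z-.008].mean(0).round(3))
    m=roi(d,P,.4,.58,.12,.26,.01,.1)&(hsv[...,1]>60)&(hsv[...,0]<35);q=P[m];print('soap top',np.percentile(q[:,2],[50,98]).round(4),cv2.minAreaRect((q[q[:,2]>.035][:,:2]*1000).astype(np.float32)))
    im=d['image'];a.append(cv2.resize(im[100:260,320:500] if n=='scene' else im[190:350,20:260],(400,356)))
cv2.imwrite('pics/fin.png',np.hstack(a)); d=get_image('top');cv2.imwrite('pics/fint.png',d['image'])"
```

```text
scene brush top z [0.17   0.1879] [0.4968 0.0872 0.1622]
mug top 0.0943 centre [0.507 0.416 0.091]
measure top 0.0695 centre [0.483 0.308 0.066]
soap top [0.0395 0.0461] ((492.02862548828125, 185.0718536376953), (96.53068542480469, 59.98455810546875), 87.3628158569336)
top brush top z [0.1831 0.1885] [0.4878 0.0958 0.1791]
mug top 0.0958 centre [0.504 0.418 0.093]
measure top 0.0699 centre [0.485 0.307 0.066]
soap top [0.0407 0.0465] ((490.4326477050781, 186.94091796875), (94.7730712890625, 55.276573181152344), 86.52665710449219)
```

View pics/fin.png

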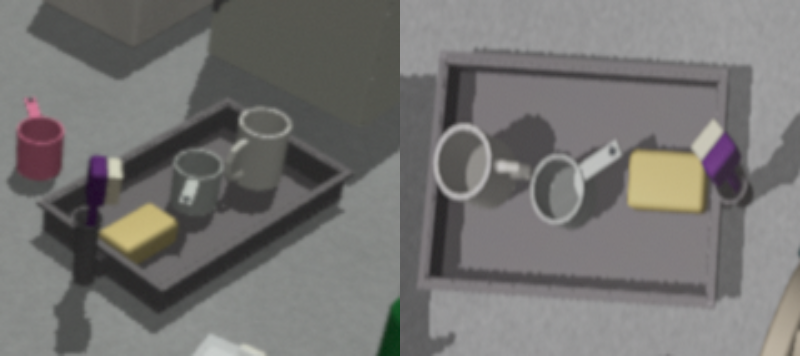

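View pics/fint.png

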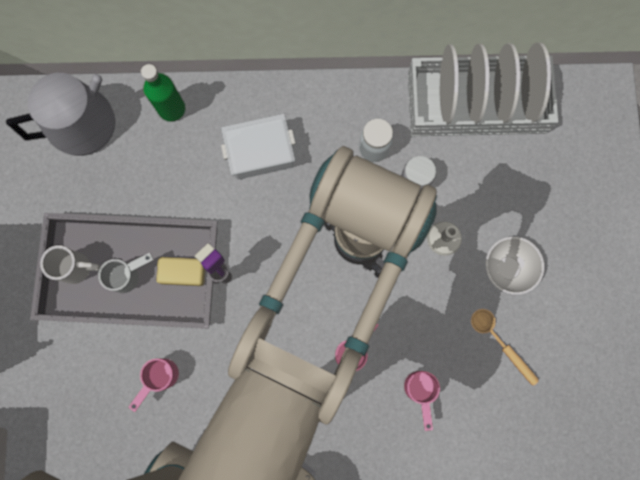

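The brush top is at 0.188 m, the same as on the equally deep stand, so it is fully in. The mug stands at (58,262), the measure at (115,275), the soap lies flat at (180,271), and the bystanders are where they were.

```bash
python3 -c "
from rig import *
print(get_state()['clock']);print(sign_off())"
```

```text
45.95
the job is handed in; nothing more can be done
None
```

The carrier is loaded and the job was handed in at about 46 s of the 72 s allowed; `sign_off` reports no verdict. I set the mug, the measuring cup and then the soap on the tray floor, lowering each until the wrist force showed contact. Last, I pushed the dish brush handle first to the bottom of the tube.

Last checks, from two views after the arm had backed off:
- **Mug and cup:** both stand upright. Mug rim reads about 95 mm (94 expected), cup about 70 mm (68 expected).
- **Soap:** it lies flat, with its top between 40 and 46 mm (42 expected), and is clear of the walls.
- **Brush:** its top is at 188 mm, the same reading as in the stand, whose bore bottoms at the same 6 mm, so it is fully down. It leans slightly in the wide bore.
- **Bystanders:** in the last top view the bowl, can, jar, spoon and tub look to be where they started. I compared these by eye only.
- **Disagreements:** the two views differed by about 2–3 mm sideways, about what the calibration tolerance allows. No check failed.

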